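# Pin the vial mixer's tension wheel, load the vials and latch the flap

### The arm

A 6-joint arm with a two-finger parallel gripper is mounted at the origin on a cart in front of the work surface, level with it; the furniture and walls round the work are solid. World frame = base frame: x ahead of the robot, y to its left, z up, the work surface at z = 0. Lengths are in m, angles in rad, forces in N, time in s.
With the tool pointing down it reaches from about 0.225 to 0.875 m from the base axis. Payload 3.4 kg.
Tool frame: the origin (TCP) lies between the finger pads; the fingertips stand 14 mm ahead of it and the grasp point (between the pads) lies 5 mm behind it; z points along the fingers, y is the direction in which the jaws open and shut (so a half turn about z gives the same grasp; the last joint's range is limited). The gripper opens to 85 mm and grips with 20 to 120 N. Pads are 22 mm wide; open, the fingers measure 114 mm over their backs; the gripper's body (76 mm by 85 mm) begins 54 mm behind the grasp point. The pads swing forward as they close: fully open they stand 13 mm farther back than shut.
Start: joints at [-1.396, 0.276, 1.505, -0, 1.361, -0.121], TCP at [0.168, -0.55, 0.245] pointing down, gripper open.
Joint ranges: [-2.89, 2.89], [-0.75, 2.08], [0.22, 2.7], [-1.18, 4.32], [0.11, 2.71], [-2.7, 2.7]. Speed limits (rad/s): [2.57, 2.57, 3.14, 3.14, 3.14, 3.14].

### API

Orientations are given as a unit quaternion [w, x, y, z].
In Python, from rig import manip, get_image, job gives the robot as it stands. The module is installed in compiled form; this text tells all that it offers.
- The arm moves only by the tool step_arm, never from a script. Its argument "moves" is one flat list of numbers, 5 for each row, row after row: the shift along the tool's x, y, z as a fraction of full scale, then the turn about the tool's z as a fraction of full scale, then the gripper's target within -1 to 1 (shut at 1, half-way at 0, fully open at -1). In form: [dx, dy, dz, twist, hand, dx, dy, dz, twist, hand, ...]. A call has 1 to 5 rows; each row is the pose to reach, as a shift and turn from the pose commanded when the call began, along the tool's axes at that moment, turning the shorter way round; what a row does not reach only later rows make up. Full scale, the value 1, is 500 mm for a shift and pi rad for a turn. A row lasts 1/10 s, in which the tool goes at most 50 mm and 8.59 degrees, less where a joint would pass 70% of its speed; a pose out of reach is approached as far as the arm can. A call with a number of a shift or a turn outside -1 to 1 is refused whole. A call with a gripper value outside its range is refused whole. The fingers move at their own pace and stop on an object; "force" is the grip in N (left out, the last holds). Time passes only in rows, so rows that repeat a pose let the fingers close. It gives the time, the measured TCP pose, the force and the opening at its end, in the units of the state.
- manip.get_state(): the state, without advancing time (a new reading comes with each control period).
- get_image(name): name is "scene" or "top"; returns a dict with "frame" (480x640x3 uint8, blue, green, red), "fx", "fy", "cx", "cy" (pixels), "k1" (the pictures are not rectified: a ray, as slopes to the right and down, at radius r is drawn at 1 + k1 r^2 times it, then the intrinsics apply), "rvec" (rotation vector, rad) and "tvec" (3), from world to camera coordinates, as OpenCV has them. Camera axes: x right, y down, z forward; pixel columns grow to the right and rows downward; lengths in m; the calibration is good to about 2 mm. A picture is of the moment at which its call begins. There is no depth.
- job.sign_off(): hands the job in, once; it reports no verdict.
The state is a dict: "clock": time; "qpos": joint angles; "qd": joint speeds; "effort": joint torques, N m; "position": TCP position; "ee_rot": TCP orientation; "contact_force": force on the tool from outside, world axes, zero at the start; "moment": the same for the moment, N m; "width": finger opening in m.
Only numpy, scipy, OpenCV 4.12 (cv2) and the standard library are available. Lean on these libraries where they do the work, as an engineer would, in place of code of your own. Each camera call takes 0.05 s, during which the arm holds its last target. There are 200 camera calls.

### The job

Ready the vial mixer for carrying: first lift the T-handled locking pin off its two upturned hooks, turn the sprung tension wheel with it, and with the wheel held there drop the pin through the wheel's fork down into the deck hole, so that it locks the wheel. Then put every vial from the worktop into the bay, and last swing the flap fully shut so that its tab drops behind the rim. Do not disturb the timer, beaker or petri dish.

Things in the scene. Friction and masses are not known exactly. Their poses are not given: they have to be found in the camera images.
- mixer: White bench vial mixer, fixed, 170 (x) by 285 (y) mm; position and yaw vary. Origin on the worktop, x away from the robot, y left. Right part (y -175 to -5 mm): deck, top at z = 40 mm, with tension wheel and lock hole. Left part (y 0 to 110 mm): open vial bay, rim at z = 62 mm, inside 158 (x) by 98 (y) mm, walls 6 mm, with a hinged flap.
- lock_hole (a point): Centre, at the level of the deck top, of the blind hole for the locking pin: a countersink 28 mm wide narrows over the first 7 mm of depth to a straight 14 mm hole, whose bottom is 28 mm below the deck top.
- wheel_axis (a point): On the vertical axis of the tension wheel, at the wheel's underside (3 mm above the deck). The lock hole is 56 mm from this axis.
- tension_wheel (a joint): Angle (rad) of the aluminium wheel: disc 72 mm wide, 43 to 55 mm above the worktop, hub to 61 mm. 0 = at rest on its stop, grows counter-clockwise seen from above, at most 1.3. A spring always drives it back to 0 (0.06 Nm at 0, 0.13 Nm at 0.9, so about 2.3 N at the fork). At 0.9 the fork is centred over the lock hole.
- wheel_fork (a point): Middle of the fork at the wheel's edge, at its top face, 56 mm from the axis: two radial prongs, 7 mm wide, 12 mm tall, reaching to 71 mm from the axis, 28 mm gap between them, open above, below and outward. The pin lowered into the gap can drag the wheel round; once it stands in the lock hole the forward prong rests on it and the wheel stays at about 0.69, the pin leaning a little.
- lock_pin: Steel T-handled pin, about 90 g. Origin at the lower tip, z up along the pin. Shank 12 mm round, 54 mm long, tip chamfered 3 mm; the handle is a bar along the pin's y, 90 mm long, 14 mm wide (x), 28 mm tall, at z = 54 to 82 mm. Held across the bar it tips less if pushed along the bar. Starts hanging by the bar on both hooks. Fully home its tip is 28 mm below the deck top.
- hook_stand: Fixed steel stand, origin on the worktop, x away from the hooks' open side (yaw varies). Two prongs 8 mm wide at y = -33 and +33 mm, seats 105 mm up; each ends in an upturned tip at x = -13 to -9 mm that rises to 140 mm; a step behind (x > 19 mm) is 115 mm high. Lift the bar over 35 mm before drawing it toward -x over the tips. 58 mm free between the prongs.
- bay_floor (a point): Middle of the vial bay's floor (6 mm above the worktop), axes as the mixer's. A vial is loaded when it is inside the walls and resting on the floor, standing or lying.
- flap (a joint): Angle (rad) of the bay's grey flap: 0 = shut, tab behind the rim; starts open at 1.7 to 1.9 (limit 1.95). Hinged along the mixer's x on the left (+y) wall; to shut, the free edge swings over to the right (-y) and down. A stiff hinge keeps it where left. In the last 0.1 rad the tab under the free edge must be pressed past the sprung rim (3 to 6 N at the edge).
- flap_hinge (a point): Middle of the flap's hinge line, axes as the mixer's, 64 mm above the worktop. The flap is a plate 168 mm (x) long and 5 mm thick that reaches 114 mm from the hinge; shut, its underside is at 64 mm.
- flap_edge (a point): Point on the flap's outer face, 100 mm from the hinge, middle of the free edge: the place to push it shut.
- timer: Small white timer 62x66x19 mm with three buttons, a bystander. Origin: centre of underside.
- beaker: Clear beaker 54 mm wide, 68 mm tall, a bystander. Origin: centre of underside.
- petri_dish: Covered petri dish 60 mm wide, 17 mm tall, a bystander. Origin: centre of underside.
- hook_seat (a point): Middle between the two hook seats, on top of the prongs (105 mm up): where the pin's bar rests.
- vial_a: Small reagent vial with a screw cap (cap colour does not matter), 21 mm wide, 48 mm tall, 25 g; cap 18 mm wide from 38 to 48 mm. Origin: centre of its underside. Stands on the worktop left of the mixer; may be absent. It can topple if knocked.
- vial_b: Small reagent vial with a screw cap (cap colour does not matter), 21 mm wide, 48 mm tall, 25 g; cap 18 mm wide from 38 to 48 mm. Origin: centre of its underside. Stands on the worktop left of the mixer; may be absent. It can topple if knocked.
- vial_c: Small reagent vial with a screw cap (cap colour does not matter), 21 mm wide, 48 mm tall, 25 g; cap 18 mm wide from 38 to 48 mm. Origin: centre of its underside. Stands on the worktop left of the mixer; may be absent. It can topple if knocked.
- vial_d: Small reagent vial with a screw cap (cap colour does not matter), 21 mm wide, 48 mm tall, 25 g; cap 18 mm wide from 38 to 48 mm. Origin: centre of its underside. Stands on the worktop left of the mixer; may be absent. It can topple if knocked.

How it is judged:
On the way, in this order (a step that is already met when the one before it is completed fails the run):
1. the pin is lifted clear of its hooks (horizontal distance between lock_pin and hook_seat above 0.05 m and height (world z) of lock_pin above 0.03 m), for 0.2 s.
2. the wheel is turned and locked: the pin stands home in the lock hole, through the fork, and is let go (value of joint tension_wheel between 0.62 and 1 rad and horizontal distance between lock_pin and lock_hole below 0.006 m and z of lock_pin in the frame of lock_hole below -0.02 m and angle between lock_pin's own z axis and vertical below 0.3 rad and contact force between the fingers and lock_pin below 0.1 N), for 0.3 s.
3. all vials are in the bay, the flap still open (x of vial_a in the frame of bay_floor between -0.084 and 0.084 m and y of vial_a in the frame of bay_floor between -0.054 and 0.054 m and z of vial_a in the frame of bay_floor between -0.004 and 0.03 m and x of vial_b in the frame of bay_floor between -0.084 and 0.084 m and y of vial_b in the frame of bay_floor between -0.054 and 0.054 m and z of vial_b in the frame of bay_floor between -0.004 and 0.03 m and x of vial_c in the frame of bay_floor between -0.084 and 0.084 m and y of vial_c in the frame of bay_floor between -0.054 and 0.054 m and z of vial_c in the frame of bay_floor between -0.004 and 0.03 m and x of vial_d in the frame of bay_floor between -0.084 and 0.084 m and y of vial_d in the frame of bay_floor between -0.054 and 0.054 m and z of vial_d in the frame of bay_floor between -0.004 and 0.03 m and linear speed of each of vial_a, vial_b, vial_c, vial_d below 0.03 m/s and value of joint flap above 0.8 rad), for 0.2 s.
4. the flap is shut (value of joint flap below 0.025 rad), for 0.2 s.
At the end, for the whole second after the job is handed in: Wheel at 0.62 to 1.0 rad; pin tip within 6 mm of the lock hole axis, at least 20 mm below the deck top, pin within 0.3 rad of upright; every vial at rest inside the bay on its floor, standing or lying; flap within 0.025 rad of shut. Order: unhook, lock, load, shut (value of joint tension_wheel between 0.62 and 1 rad and horizontal distance between lock_pin and lock_hole below 0.006 m and z of lock_pin in the frame of lock_hole below -0.02 m and angle between lock_pin's own z axis and vertical below 0.3 rad and x of vial_a in the frame of bay_floor between -0.084 and 0.084 m and y of vial_a in the frame of bay_floor between -0.054 and 0.054 m and z of vial_a in the frame of bay_floor between -0.004 and 0.03 m and x of vial_b in the frame of bay_floor between -0.084 and 0.084 m and y of vial_b in the frame of bay_floor between -0.054 and 0.054 m and z of vial_b in the frame of bay_floor between -0.004 and 0.03 m and x of vial_c in the frame of bay_floor between -0.084 and 0.084 m and y of vial_c in the frame of bay_floor between -0.054 and 0.054 m and z of vial_c in the frame of bay_floor between -0.004 and 0.03 m and x of vial_d in the frame of bay_floor between -0.084 and 0.084 m and y of vial_d in the frame of bay_floor between -0.054 and 0.054 m and z of vial_d in the frame of bay_floor between -0.004 and 0.03 m and linear speed of each of vial_a, vial_b, vial_c, vial_d, lock_pin below 0.03 m/s and value of joint flap below 0.025 rad); the robot touches nothing.
It fails at once if timer, beaker or petri dish moved more than 30 mm (distance of any of timer, beaker, petri_dish from where it was at the start of the episode above 0.03 m).
Of vial_a, vial_b, vial_c, vial_d only 2 to 4 are there at a start; the rules pass over those that are not, and their reading is None.
At some moment in a run one of vial_a, vial_b, vial_c, vial_d may be knocked a few centimetres aside while the robot is not near it.
It also fails if it takes over 210 s, if anything falls off the work surface, if the arm or the gripper's body presses on something with over 40 N, if the wrist force passes 120 N, or if a joint passes its speed limit or range.

## Working session

There is one attempt and no reset: what is moved stays moved. The work goes in short steps, Python scripts to look and compute and a tool call to move; the robot and the scene stay as the last step left them, time stands still between calls to the robot, and variables do not carry over. Pictures are saved under pics/ and viewed, about 12 in all and at most 16, crops included, and the job is handed in when it is done.

Besides the shell and the picture viewer there is one more tool, called after "Emit:" as a command line: name --argument value ..., lists and objects as JSON in quotes. step_arm: Moves the arm, as the interface text tells. Its arguments: {"type":"object","properties":{"moves":{"type":"array","items":{"type":"number","minimum":-1,"maximum":1}},"force":{"type":"number"}},"required":["moves"]}

```bash
mkdir -p pics; cat > h.py <<'E'
import numpy as np, cv2
from rig import manip, get_image, job
from scipy.spatial.transform import Rotation as R
def grab(n, fn=None):
    d=get_image(n)
    if fn: cv2.imwrite('pics/'+fn,d['frame'])
    return d
def KD(d):
    return np.array([[d['fx'],0,d['cx']],[0,d['fy'],d['cy']],[0,0,1.]]), np.array([d['k1'],0,0,0,0.])
def ray(d,uv):
    K,D=KD(d); p=cv2.undistortPoints(np.array(uv,float).reshape(-1,1,2),K,D).reshape(-1,2)
    Rm=cv2.Rodrigues(np.array(d['rvec'],float))[0]; t=np.array(d['tvec'],float).ravel()
    return -Rm.T@t, np.c_[p,np.ones(len(p))]@Rm
def onplane(d,uv,z):
    o,r=ray(d,uv); return o+r*((z-o[2])/r[:,2])[:,None]
def proj(d,P):
    K,D=KD(d); return cv2.projectPoints(np.array(P,float).reshape(-1,1,3),np.array(d['rvec'],float),np.array(d['tvec'],float),K,D)[0].reshape(-1,2)
def tool(Pt, yaw_deg=None):
    """shift (fractions) from current measured pose to world target"""
    s=manip.get_state(); w,x,y,z=s['ee_rot']; r=R.from_quat([x,y,z,w])
    return r.inv().apply(np.array(Pt)-np.array(s['position']))/0.5
E
python3 - <<'E'
from h import *
for n in('scene','top'):
    d=grab(n,n+'0.png'); print(n,{k:np.round(v,4).tolist() for k,v in d.items() if k!='frame'})
s=manip.get_state(); print({k:np.round(v,4).tolist() for k,v in s.items()})
w,x,y,z=s['ee_rot'];print(R.from_quat([x,y,z,w]).as_matrix().round(3))
E
```

```text
scene {'fx': 616.936, 'fy': 616.936, 'cx': 313.4561, 'cy': 242.3044, 'k1': 0.0696, 'rvec': [1.9502, -0.7087, 0.4484], 'tvec': [-0.3312, 0.2499, 1.3721]}
top {'fx': 532.9014, 'fy': 532.9014, 'cx': 321.3953, 'cy': 237.9869, 'k1': 0.0184, 'rvec': [2.1625, -2.1643, 0.0851], 'tvec': [0.0926, 0.5367, 1.4121]}
{'clock': 0.1, 'qpos': [-1.396, 0.2765, 1.506, 0.0, 1.3607, -0.121], 'qd': [-0.0008, -0.0001, -0.0035, 0.001, -0.0008, -0.0012], 'effort': [0.0014, -41.77, -24.6403, -0.0003, 0.0059, 0.0], 'position': [0.1675, -0.5496, 0.2445], 'ee_rot': [-0.0008, 0.9891, 0.1474, -0.0], 'contact_force': [-1.0705, 0.4962, -0.7927], 'moment': [0.0049, 0.0223, 0.0155], 'width': 0.0853}
[[ 0.957  0.291 -0.   ]
 [ 0.291 -0.957  0.002]
 [ 0.    -0.002 -1.   ]]
```

View pics/scene0.png

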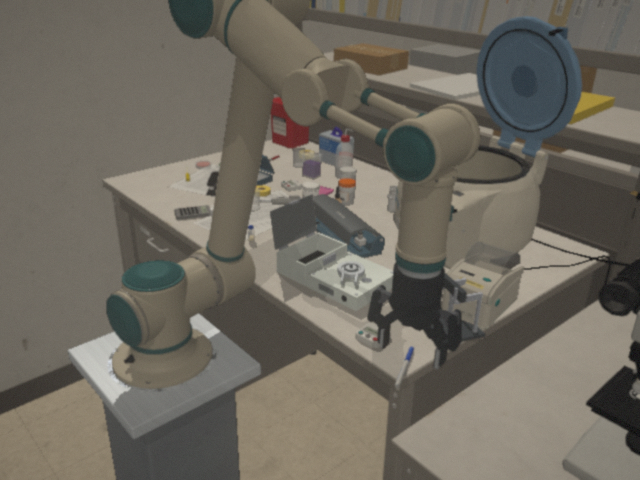

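View pics/top0.png

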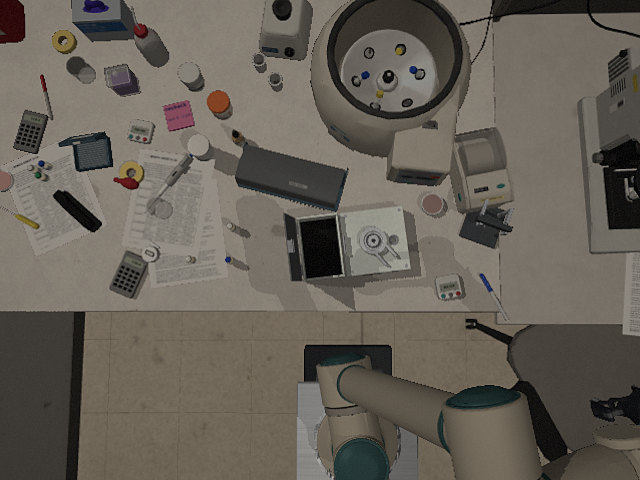

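```bash
python3 - <<'E'
from h import *
im=cv2.imread('pics/top0.png')
c=im[185:305,120:320]; cv2.imwrite('pics/c1.png',cv2.resize(c,None,fx=4,fy=4,interpolation=cv2.INTER_CUBIC))
c=im[190:310,320:520]; cv2.imwrite('pics/c2.png',cv2.resize(c,None,fx=4,fy=4,interpolation=cv2.INTER_CUBIC))
E
```

```text
(no output)
```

View pics/c1.png

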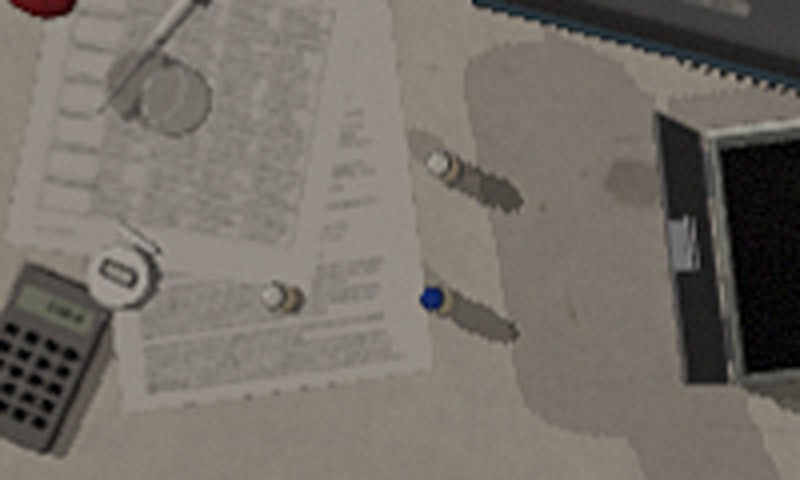

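View pics/c2.png

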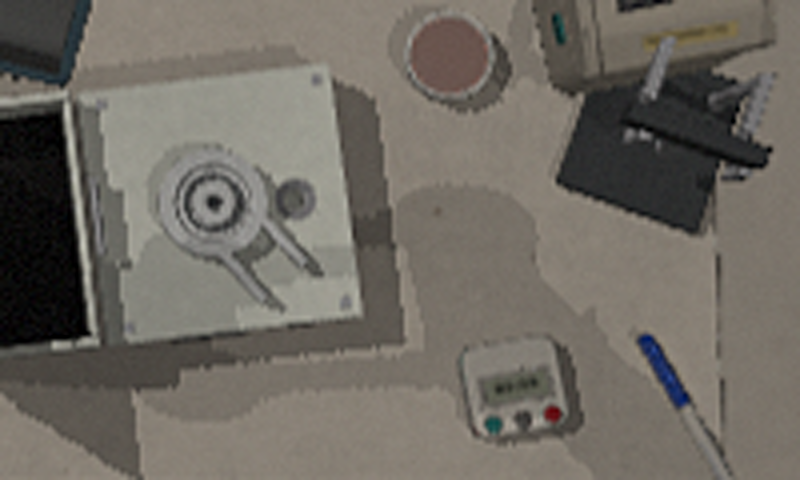

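```bash
python3 - <<'E'
from h import *
d=grab('top'); o,_=ray(d,[[0,0]]); print('cam',o.round(3))
A=lambda p:[p[0]/4+120-.375,p[1]/4+185-.375]
B=lambda p:[p[0]/4+320-.375,p[1]/4+190-.375]
def P(n,uv,z): print(n,onplane(d,[uv],z)[0].round(4))
P('deckFR',B((330,67)),.04);P('deckNR',B((361,315)),.04)
P('hub',B((213,202)),.061);P('hole',B((294,200)),.04)
P('prongA end',B((320,272)),.055);P('prongB end',B((282,308)),.055)
P('rimFR',B((70,95)),.062);P('rimNR',B((97,345)),.062)
P('rimFL',A((710,135)),.062);P('rimNL',A((742,380)),.062)
P('flapfar',A((656,112)),.175);P('flapnear',A((685,383)),.175)
for n,p in(('v1',(438,162)),('v2',(275,297)),('v3',(432,298))): P(n,A(p),.048)
P('beaker',A((175,100)),.068);P('clock',A((122,272)),.02)
P('petri',B((450,55)),.017);P('timer',B((520,385)),.019)
P('barL',B((624,115)),.133);P('barR',B((771,155)),.133);P('barRlow',B((763,166)),.133);P('barLlow',B((630,124)),.133)
P('tip1',B((668,40)),.14);P('tip2',B((768,75)),.14)
for p in ((585,80),(558,180),(698,233)): P('base',B(p),.0)
P('x',[238,135],.048);P('y',[259,62],.048);P('z',[275,80],.048);P('w',[200,145],.048)
E
```

```text
cam [0.398 0.067 1.459]
deckFR [ 0.6203 -0.1246  0.04  ]
deckNR [ 0.4542 -0.1426  0.04  ]
hub [ 0.5276 -0.0438  0.061 ]
hole [ 0.5308 -0.0994  0.04  ]
prongA end [ 0.4818 -0.114   0.055 ]
prongB end [ 0.4582 -0.0888  0.055 ]
rimFR [0.5987 0.05   0.062 ]
rimNR [0.4338 0.0328 0.062 ]
rimFL [0.5856 0.1558 0.062 ]
rimNL [0.4241 0.1341 0.062 ]
flapfar [0.5846 0.1815 0.175 ]
flapnear [0.4202 0.1629 0.175 ]
v1 [0.5697 0.3385 0.048 ]
v2 [0.4795 0.4455 0.048 ]
v3 [0.4787 0.341  0.048 ]
beaker [0.6089 0.5096 0.068 ]
clock [0.4983 0.5576 0.02  ]
petri [ 0.6319 -0.2092  0.017 ]
timer [ 0.4082 -0.2509  0.019 ]
barL [ 0.575  -0.2941  0.133 ]
barR [ 0.5497 -0.3838  0.133 ]
barRlow [ 0.5428 -0.3787  0.133 ]
barLlow [ 0.5693 -0.2976  0.133 ]
tip1 [ 0.6209 -0.3205  0.14  ]
tip2 [ 0.5988 -0.3813  0.14  ]
base [ 0.617  -0.3043  0.    ]
base [ 0.548  -0.2842  0.    ]
base [ 0.5115 -0.378   0.    ]
x [0.8161 0.3183 0.048 ]
y [1.0208 0.2633 0.048 ]
z [0.9695 0.2189 0.048 ]
w [0.7887 0.4212 0.048 ]
```

```bash
python3 - <<'E'
from h import *
d=grab('scene'); o,_=ray(d,[[0,0]]); print('cam',o.round(3))
for p in [(.56,-.34,.12),(.168,-.55,.245),(.3,-.45,.4),(.45,-.05,.4),(.45,.1,.3),(.3,-.3,.3)]: print(p,proj(d,p).round(0))
t=grab('top'); B=lambda p:[p[0]/4+320-.375,p[1]/4+190-.375]
for p in ((640,128),(735,172)): print('tipnear',onplane(t,[B(p)],.14).round(4))
for p in ((668,40),(768,75)): print('far115',onplane(t,[B(p)],.115).round(4))
print(tool((.40,-.02,.40)))
E
```

```text
cam [-0.472 -1.052  0.852]
(0.56, -0.34, 0.12) [[452. 287.]]
(0.168, -0.55, 0.245) [[411. 354.]]
(0.3, -0.45, 0.4) [[426. 223.]]
(0.45, -0.05, 0.4) [[335. 147.]]
(0.45, 0.1, 0.3) [[294. 170.]]
(0.3, -0.3, 0.3) [[362. 244.]]
tipnear [[ 0.5659 -0.3018  0.14  ]]
tipnear [[ 0.5384 -0.3591  0.14  ]]
far115 [[ 0.6252 -0.3279  0.115 ]]
far115 [[ 0.6026 -0.3898  0.115 ]]
[ 0.75361143 -0.87840523 -0.30945159]
```

Emit:
step_arm --moves '[0.5, -0.58, -0.31, 0, -1, 0.5, -0.58, -0.31, 0, -1, 0.5, -0.58, -0.31, 0, -1, 0.5, -0.58, -0.31, 0, -1, 0.5, -0.58, -0.31, 0, -1]'

```text
clock: 0.75
position: [0.2615, -0.3362, 0.3398]
ee_rot: [0.0, 0.989, 0.147, 0.0]
contact_force: [1.1, -0.4, -0.5]
width: 0.0857
```

Emit:
step_arm --moves '[0.5, -0.58, -0.2, 0, -1, 0.5, -0.58, -0.2, 0, -1, 0.5, -0.58, -0.2, 0, -1, 0.5, -0.58, -0.2, 0, -1, 0.5, -0.58, -0.2, 0, -1]'

```text
clock: 1.25
position: [0.359, -0.1148, 0.403]
ee_rot: [0.0, 0.989, 0.147, 0.0]
contact_force: [0.9, -0.9, -0.5]
width: 0.0852
```

```bash
python3 - <<'E'
from h import *
s=manip.get_state(); print({k:np.round(s[k],4).tolist() for k in('clock','position','qpos')})
print(tool((.42,-.02,.42)))
E
```

```text
{'clock': 1.25, 'position': [0.359, -0.1148, 0.403], 'qpos': [-0.4947, -0.0879, 1.541, -0.0, 1.6872, 0.7808]}
[ 0.17197438 -0.14588984 -0.03397332]
```

```bash
python3 - <<'E'
from h import *
d=grab('scene','s1.png'); c=d['frame'][220:370,270:520]
c=cv2.convertScaleAbs(c,alpha=1.5,beta=15)
cv2.imwrite('pics/s1c.png',cv2.resize(c,None,fx=3.2,fy=3.2,interpolation=cv2.INTER_CUBIC))
E
```

```text
(no output)
```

View pics/s1c.png

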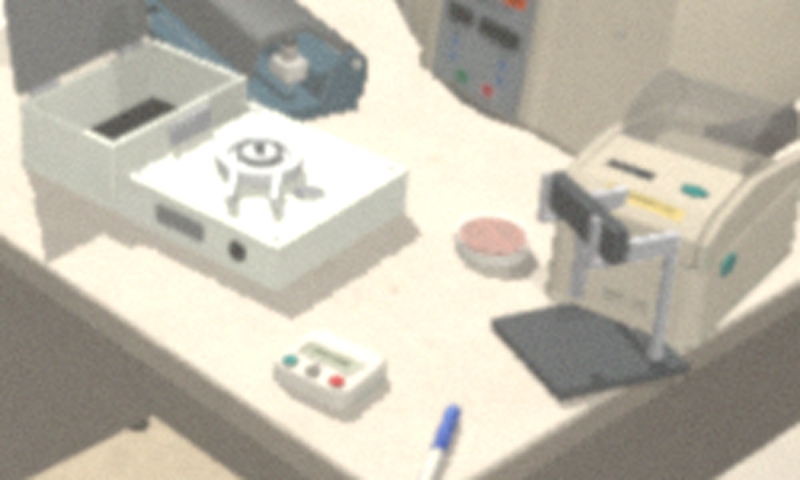

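```bash
python3 - <<'E'
from h import *
a=cv2.imread('pics/top0.png')[192:252,455:518]; b=cv2.imread('pics/s1.png')[262:312,430:490]
f=lambda c:cv2.resize(cv2.convertScaleAbs(c,alpha=2.0,beta=0),None,fx=6,fy=6,interpolation=cv2.INTER_CUBIC)
a,b=f(a),f(b); h=max(a.shape[0],b.shape[0])
p=lambda c:cv2.copyMakeBorder(c,0,h-c.shape[0],0,10,cv2.BORDER_CONSTANT)
cv2.imwrite('pics/bar.png',np.hstack([p(a),p(b)])); print(a.shape,b.shape)
E
```

```text
(360, 378, 3) (300, 360, 3)
```

View pics/bar.png

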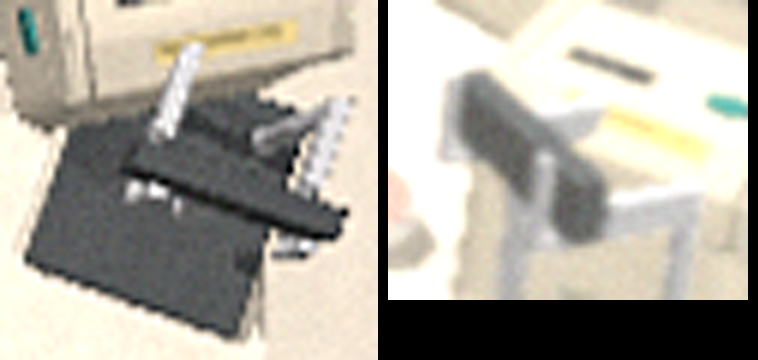

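```bash
python3 - <<'E'
from h import *
t=grab('top'); s=grab('scene')
A=lambda p:[455+p[0]/6-.4,192+p[1]/6-.4]
c=[A(p) for p in((145,142),(348,210),(327,231),(124,161))]
P=onplane(t,c,.133); print(P.round(4),P.mean(0).round(4))
m=P[0]+P[3]-P[1]-P[2]; print(np.degrees(np.arctan2(m[1],m[0])))
o,r=ray(s,[[453.0,283.4]]); 
for z in(.133,): print('scene',onplane(s,[[453.0,283.4]],z))
print(proj(s,P.mean(0)), proj(s,P).round(1))
E
```

```text
[[ 0.5828 -0.302   0.133 ]
 [ 0.5541 -0.3845  0.133 ]
 [ 0.5454 -0.3756  0.133 ]
 [ 0.5748 -0.2932  0.133 ]] [ 0.5643 -0.3388  0.133 ]
70.61102509840833
scene [[ 0.55615888 -0.34275827  0.133     ]]
[[453.87763534 281.55206054]] [[446.2 272.7]
 [467.6 291.3]
 [461.9 290.9]
 [441.  272.3]]
```

```bash
cat >> h.py <<'E'
def go(x,y,z,yaw=None,show=True):
    s=manip.get_state(); w,a,b,c=s['ee_rot']; r=R.from_quat([a,b,c,w]); M=r.as_matrix()
    y0=np.degrees(np.arctan2(M[1,0],M[0,0])); f=r.inv().apply(np.array([x,y,z])-np.array(s['position']))/.5
    tw=0 if yaw is None else -((yaw-y0+180)%360-180)/180
    print('yaw0 %.1f'%y0,'pos',np.round(s['position'],4),'clk',s['clock'],'F',np.round(s['contact_force'],1),'w %.4f'%s['width'],'-> shift',f.round(4),'tw %.4f'%tw, 'rows %.1f'%max(np.linalg.norm(f)*10,abs(tw)*180/8.59),'q6 %.2f'%s['qpos'][5])
E
python3 - <<'E'
from h import *
go(.562,-.340,.22,70.5)
E
```

```text
yaw0 17.4 pos [ 0.3598 -0.1142  0.4032] clk 1.4 F [-0.3 -1.3 -0.1] w 0.0852 -> shift [0.2504 0.5513 0.3677] tw -0.2951 rows 7.1 q6 0.77
```

Emit:
step_arm --moves '[0.25, 0.551, 0.367, -0.295, -0.2, 0.25, 0.551, 0.367, -0.295, -0.2, 0.25, 0.551, 0.367, -0.295, -0.2, 0.25, 0.551, 0.367, -0.295, -0.2, 0.25, 0.551, 0.367, -0.295, -0.2]'

```text
clock: 1.9
position: [0.4996, -0.2805, 0.2708]
ee_rot: [-0.0, 0.865, 0.501, -0.001]
contact_force: [0.3, 0.2, 0.7]
width: 0.0511
```

```bash
python3 - <<'E'
from h import *
go(.562,-.340,.22,70.5)
E
```

```text
yaw0 60.1 pos [ 0.4996 -0.2805  0.2708] clk 1.9 F [0.3 0.2 0.7] w 0.0511 -> shift [-0.0409  0.1677  0.1014] tw -0.0577 rows 2.0 q6 -0.11
```

Emit:
step_arm --moves '[-0.041, 0.168, 0.101, -0.058, -0.2, -0.041, 0.168, 0.101, -0.058, -0.2, -0.041, 0.168, 0.101, -0.058, -0.2, -0.041, 0.168, 0.101, -0.058, -0.2, -0.041, 0.168, 0.101, -0.058, -0.2]'

```text
clock: 2.4
position: [0.5612, -0.3378, 0.2226]
ee_rot: [-0.0, 0.818, 0.575, -0.0]
contact_force: [-0.2, 0.0, -0.1]
width: 0.0513
```

```bash
python3 - <<'E'
from h import *
go(.562,-.340,.119,70.5)
d=grab('scene'); c=cv2.convertScaleAbs(d['frame'][190:340,370:540],alpha=1.6,beta=5)
cv2.imwrite('pics/hov.png',cv2.resize(c,None,fx=4,fy=4,interpolation=cv2.INTER_CUBIC))
E
```

```text
yaw0 70.3 pos [ 0.5612 -0.3378  0.2226] clk 2.4 F [-0.2  0.  -0.1] w 0.0513 -> shift [-0.0037  0.003   0.2073] tw -0.0013 rows 2.1 q6 -0.30
```

View pics/hov.png

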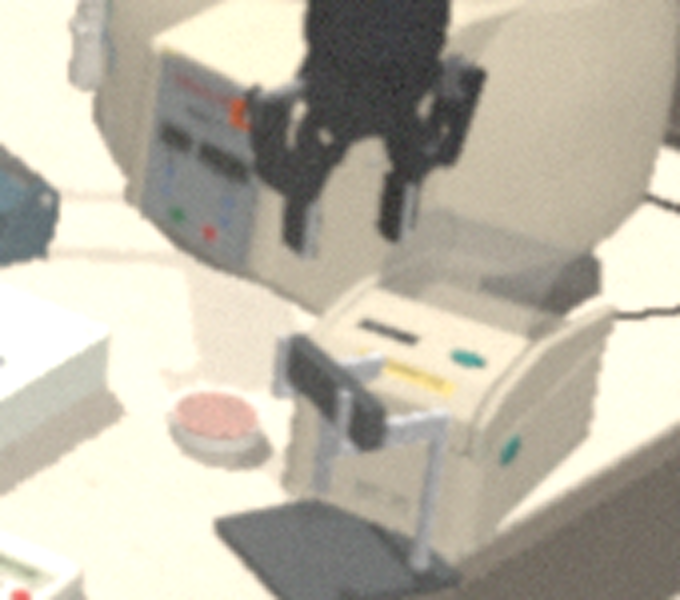

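Emit:
step_arm --moves '[-0.004, 0.003, 0.1, 0, -0.2, -0.004, 0.003, 0.207, 0, -0.2, -0.004, 0.003, 0.207, 0, -0.2, -0.004, 0.003, 0.207, 0, -0.2]' --force 60

```text
clock: 2.85
position: [0.5627, -0.3389, 0.1198]
ee_rot: [-0.0, 0.817, 0.576, -0.0]
contact_force: [0.1, 0.8, 0.9]
width: 0.0511
```

```bash
python3 - <<'E'
from h import *
go(.562,-.340,.119,70.5)
d=grab('scene'); c=cv2.convertScaleAbs(d['frame'][230:330,400:520],alpha=1.6,beta=5)
cv2.imwrite('pics/dn.png',cv2.resize(c,None,fx=6,fy=6,interpolation=cv2.INTER_CUBIC))
E
```

```text
yaw0 70.4 pos [ 0.5627 -0.3389  0.1198] clk 2.85 F [0.1 0.8 0.9] w 0.0511 -> shift [-0.0025 -0.0007  0.0016] tw -0.0007 rows 0.0 q6 -0.31
```

View pics/dn.png

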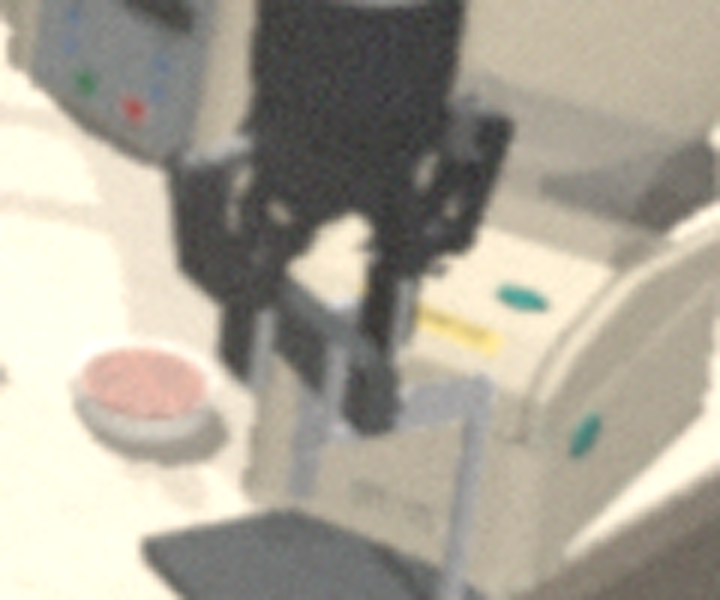

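Emit:
step_arm --moves '[0, 0, 0.001, 0, 1, 0, 0, 0.001, 0, 1, 0, 0, 0.001, 0, 1, 0, 0, 0.001, 0, 1, 0, 0, 0.001, 0, 1]' --force 70

```text
clock: 3.4
position: [0.5643, -0.3402, 0.1207]
ee_rot: [0.002, 0.817, 0.576, 0.001]
contact_force: [0.0, 0.9, 7.5]
width: 0.0124
```

Emit:
step_arm --moves '[0, 0, -0.04, 0, 1, 0, 0, -0.1, 0, 1, 0, 0, -0.14, 0, 1, 0, 0, -0.14, 0, 1, 0, 0, -0.14, 0, 1]'

```text
clock: 3.9
position: [0.5631, -0.3394, 0.1881]
ee_rot: [0.0, 0.817, 0.576, 0.0]
contact_force: [-0.9, 0.1, -0.6]
width: 0.013
```

```bash
python3 - <<'E'
from h import *
go(.562,-.340,.19,70.5)
d=grab('scene'); c=cv2.convertScaleAbs(d['frame'][210:330,390:530],alpha=1.6,beta=5)
cv2.imwrite('pics/up.png',cv2.resize(c,None,fx=5,fy=5,interpolation=cv2.INTER_CUBIC))
E
```

```text
yaw0 70.4 pos [ 0.5631 -0.3394  0.1881] clk 3.9 F [-0.9  0.1 -0.6] w 0.0130 -> shift [-0.002  -0.0017 -0.0037] tw -0.0008 rows 0.0 q6 -0.31
```

View pics/up.png

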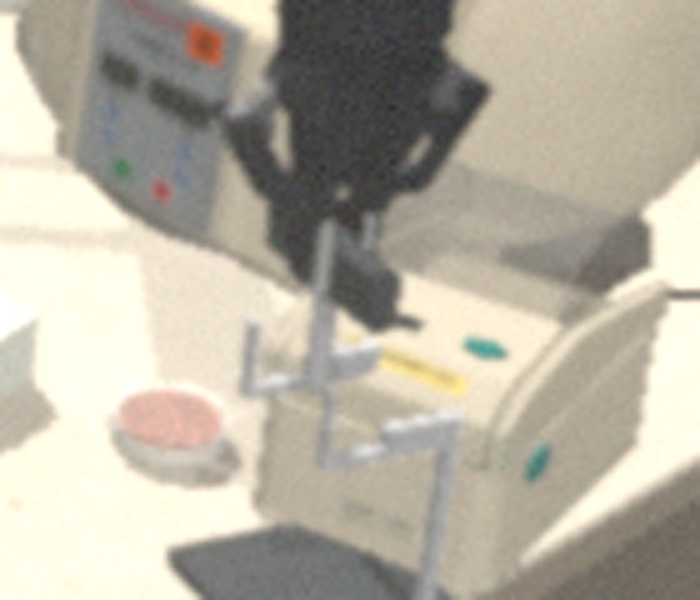

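```bash
python3 - <<'E'
from h import *
s=grab('scene')
print('tip',proj(s,[.5631,-.3394,.119]),'meas 453.8 286.8')
print('hub',proj(s,[.5276,-.0438,.061]),'meas 351.6 266.6', onplane(s,[[351.6,266.6]],.061))
print('hole',proj(s,[.5308,-.0994,.04]),'meas 365.6 279.1',onplane(s,[[365.6,279.1]],.04))
im=cv2.imread('pics/s1.png')[245:300,320:400]; tp=cv2.imread('pics/top0.png')[215:275,355:415]
f=lambda c,k:cv2.resize(cv2.convertScaleAbs(c,alpha=1.1),None,fx=k,fy=k,interpolation=cv2.INTER_CUBIC)
a,b=f(im,5),f(tp,6); h=max(a.shape[0],b.shape[0])
cv2.imwrite('pics/wh.png',np.hstack([cv2.copyMakeBorder(c,0,h-c.shape[0],0,0,0) for c in(a,b)]))
E
```

```text
tip [[453.05035788 287.08931321]] meas 453.8 286.8
hub [[351.51462367 264.90156679]] meas 351.6 266.6 [[ 0.52151205 -0.05053994  0.061     ]]
hole [[366.9381476  279.79100268]] meas 365.6 279.1 [[ 0.53058762 -0.09471457  0.04      ]]
```

View pics/wh.png

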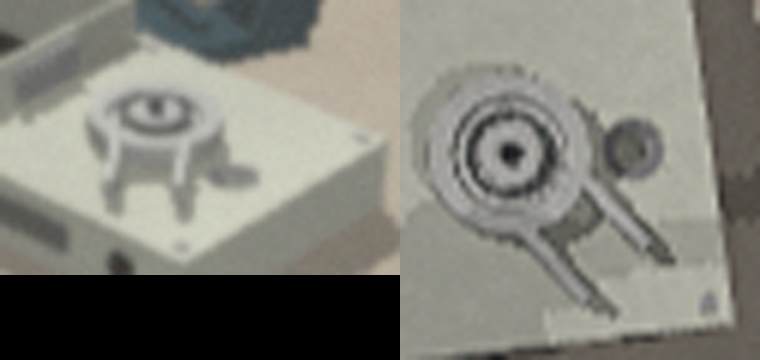

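```bash
python3 - <<'E'
from h import *
go(.4862,-.0813,.19,132.5)
E
```

```text
yaw0 70.4 pos [ 0.5624 -0.3389  0.1866] clk 4.0 F [ 0.3 -0.1 -1. ] w 0.0130 -> shift [ 0.4339 -0.3167 -0.0057] tw -0.3452 rows 7.2 q6 -0.31
```

Emit:
step_arm --moves '[0, -0.07, -0.004, 0, 1, 0, -0.14, -0.004, 0, 1, 0, -0.14, -0.004, 0, 1, 0, -0.14, -0.004, 0, 1]'

```text
clock: 4.4
position: [0.4966, -0.3155, 0.1892]
ee_rot: [-0.001, 0.817, 0.576, -0.0]
contact_force: [0.9, -0.3, -0.1]
width: 0.0127
```

```bash
python3 - <<'E'
from h import *
go(.4862,-.0813,.19,132.5)
E
```

```text
yaw0 70.3 pos [ 0.4966 -0.3155  0.1892] clk 4.4 F [ 0.9 -0.3 -0.1] w 0.0127 -> shift [ 0.4341 -0.1772 -0.0011] tw -0.3454 rows 7.2 q6 -0.34
```

Emit:
step_arm --moves '[0.043, -0.018, 0, -0.035, 1, 0.087, -0.035, 0, -0.07, 1, 0.13, -0.053, 0, -0.105, 1, 0.174, -0.07, 0, -0.14, 1, 0.217, -0.088, 0, -0.173, 1]'

```text
clock: 4.9
position: [0.4935, -0.1984, 0.1895]
ee_rot: [0.0, 0.631, 0.776, 0.0]
contact_force: [0.5, 0.4, -0.5]
width: 0.0126
```

```bash
python3 - <<'E'
from h import *
go(.4862,-.0813,.19,132.5)
E
```

```text
yaw0 101.8 pos [ 0.4935 -0.1984  0.1895] clk 4.9 F [ 0.5  0.4 -0.5] w 0.0126 -> shift [ 0.2323  0.0334 -0.001 ] tw -0.1708 rows 3.6 q6 -0.72
```

Emit:
step_arm --moves '[0.05, 0.007, 0, -0.043, 1, 0.11, 0.016, 0, -0.086, 1, 0.17, 0.025, 0, -0.129, 1, 0.232, 0.033, 0, -0.171, 1, 0.232, 0.033, 0, -0.171, 1]'

```text
clock: 5.4
position: [0.4856, -0.0787, 0.1896]
ee_rot: [-0.001, 0.402, 0.916, 0.001]
contact_force: [0.7, -0.9, -1.5]
width: 0.0128
```

```bash
python3 - <<'E'
from h import *
go(.4862,-.0813,.1165,132.5)
d=grab('scene'); c=cv2.convertScaleAbs(d['frame'][190:310,300:440],alpha=1.2,beta=5)
cv2.imwrite('pics/fk.png',cv2.resize(c,None,fx=5,fy=5,interpolation=cv2.INTER_CUBIC))
# expected px of tip and axis
for p in ([.4862,-.0813,.12],[.4862,-.0813,.055]): print((proj(d,p)-[300,190])*5)
E
```

```text
yaw0 132.6 pos [ 0.4856 -0.0787  0.1896] clk 5.4 F [ 0.7 -0.9 -1.5] w 0.0128 -> shift [-0.005  -0.0027  0.1462] tw 0.0004 rows 1.5 q6 -1.05
[[253.78155906 325.57338303]]
[[248.82402543 437.74624119]]
```

View pics/fk.png

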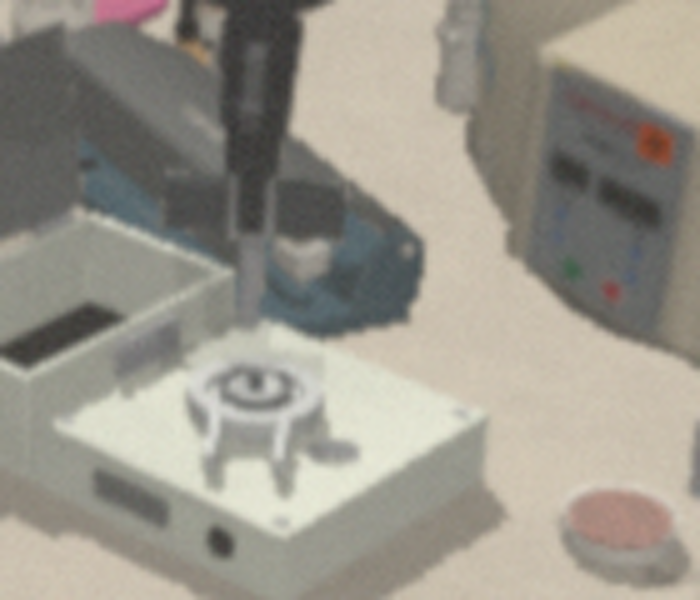

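Emit:
step_arm --moves '[-0.005, -0.003, 0.05, 0, 1, -0.005, -0.003, 0.1, 0, 1, -0.005, -0.003, 0.13, 0, 1, -0.005, -0.003, 0.148, 0, 1, -0.005, -0.003, 0.148, 0, 1]' --force 90

```text
clock: 5.95
position: [0.4859, -0.0854, 0.1149]
ee_rot: [-0.001, 0.405, 0.914, -0.0]
contact_force: [0.8, 0.3, 0.1]
width: 0.0122
```

```bash
cat >> h.py <<'E'
HUB=np.array([.5275,-.0435])
def arc(ths,z,rad=.056):
    for t in ths:
        a=np.radians(t); go(*(HUB+rad*np.array([np.cos(a),np.sin(a)])),z,t-90)
E
python3 - <<'E'
from h import *
arc([-132,-126,-120,-114,-108],.1155)
E
```

```text
yaw0 132.2 pos [ 0.4859 -0.0854  0.1149] clk 5.95 F [0.8 0.3 0.1] w 0.0122 -> shift [-0.0051  0.0066 -0.0013] tw -0.0322 rows 0.7 q6 -1.05
yaw0 132.2 pos [ 0.4859 -0.0854  0.1149] clk 5.95 F [0.8 0.3 0.1] w 0.0122 -> shift [-0.0167  0.0084 -0.0013] tw -0.0655 rows 1.4 q6 -1.05
yaw0 132.2 pos [ 0.4859 -0.0854  0.1149] clk 5.95 F [0.8 0.3 0.1] w 0.0122 -> shift [-0.028   0.0114 -0.0014] tw -0.0988 rows 2.1 q6 -1.05
yaw0 132.2 pos [ 0.4859 -0.0854  0.1149] clk 5.95 F [0.8 0.3 0.1] w 0.0122 -> shift [-0.039   0.0155 -0.0014] tw -0.1322 rows 2.8 q6 -1.05
yaw0 132.2 pos [ 0.4859 -0.0854  0.1149] clk 5.95 F [0.8 0.3 0.1] w 0.0122 -> shift [-0.0494  0.0208 -0.0014] tw -0.1655 rows 3.5 q6 -1.05
```

Emit:
step_arm --moves '[0, 0, 0, 0, 1, 0, 0, 0, 0, 1]'

```text
clock: 6.15
position: [0.4869, -0.0854, 0.117]
ee_rot: [0.001, 0.405, 0.914, 0.0]
contact_force: [0.3, 0.2, -0.9]
width: 0.0124
```

```bash
python3 - <<'E'
from h import *
arc([-132,-126,-120,-114,-108],.1155)
E
```

```text
yaw0 132.3 pos [ 0.4869 -0.0854  0.117 ] clk 6.15 F [ 0.3  0.2 -0.9] w 0.0124 -> shift [-0.0038  0.0049  0.0029] tw -0.0319 rows 0.7 q6 -1.05
yaw0 132.3 pos [ 0.4869 -0.0854  0.117 ] clk 6.15 F [ 0.3  0.2 -0.9] w 0.0124 -> shift [-0.0153  0.0067  0.0029] tw -0.0652 rows 1.4 q6 -1.05
yaw0 132.3 pos [ 0.4869 -0.0854  0.117 ] clk 6.15 F [ 0.3  0.2 -0.9] w 0.0124 -> shift [-0.0267  0.0097  0.003 ] tw -0.0986 rows 2.1 q6 -1.05
yaw0 132.3 pos [ 0.4869 -0.0854  0.117 ] clk 6.15 F [ 0.3  0.2 -0.9] w 0.0124 -> shift [-0.0376  0.0138  0.003 ] tw -0.1319 rows 2.8 q6 -1.05
yaw0 132.3 pos [ 0.4869 -0.0854  0.117 ] clk 6.15 F [ 0.3  0.2 -0.9] w 0.0124 -> shift [-0.0481  0.0191  0.003 ] tw -0.1652 rows 3.5 q6 -1.05
```

Emit:
step_arm --moves '[-0.004, 0.005, 0.001, -0.032, 1, -0.015, 0.007, 0.001, -0.065, 1, -0.027, 0.01, 0.001, -0.098, 1, -0.038, 0.014, 0.001, -0.132, 1, -0.048, 0.019, 0.001, -0.165, 1]'

```text
clock: 6.65
position: [0.5088, -0.0961, 0.1164]
ee_rot: [-0.0, 0.155, 0.988, 0.0]
contact_force: [-1.7, 0.3, -0.3]
width: 0.0122
```

Emit:
step_arm --moves '[0, 0, 0, 0, 1, 0, 0, 0, 0, 1]'

```text
clock: 6.85
position: [0.5089, -0.0961, 0.1161]
ee_rot: [-0.0, 0.158, 0.987, -0.0]
contact_force: [-1.2, 0.4, 0.7]
width: 0.0121
```

```bash
python3 - <<'E'
from h import *
arc([-108,-102,-96,-90,-87,-84],.1155)
E
```

```text
yaw0 161.9 pos [ 0.5089 -0.0961  0.1161] clk 6.85 F [-1.2  0.4  0.7] w 0.0121 -> shift [-0.003  -0.0005  0.0011] tw -0.0008 rows 0.0 q6 -1.58
yaw0 161.9 pos [ 0.5089 -0.0961  0.1161] clk 6.85 F [-1.2  0.4  0.7] w 0.0121 -> shift [-0.0147  0.0002  0.0011] tw -0.0341 rows 0.7 q6 -1.58
yaw0 161.9 pos [ 0.5089 -0.0961  0.1161] clk 6.85 F [-1.2  0.4  0.7] w 0.0121 -> shift [-0.0262  0.002   0.0011] tw -0.0675 rows 1.4 q6 -1.58
yaw0 161.9 pos [ 0.5089 -0.0961  0.1161] clk 6.85 F [-1.2  0.4  0.7] w 0.0121 -> shift [-0.0376  0.0051  0.0011] tw -0.1008 rows 2.1 q6 -1.58
yaw0 161.9 pos [ 0.5089 -0.0961  0.1161] clk 6.85 F [-1.2  0.4  0.7] w 0.0121 -> shift [-0.0431  0.0071  0.0011] tw -0.1175 rows 2.5 q6 -1.58
yaw0 161.9 pos [ 0.5089 -0.0961  0.1161] clk 6.85 F [-1.2  0.4  0.7] w 0.0121 -> shift [-0.0485  0.0093  0.0011] tw -0.1341 rows 2.8 q6 -1.58
```

Emit:
step_arm --moves '[-0.015, 0, 0.001, -0.034, 1, -0.026, 0.002, 0.001, -0.067, 1, -0.038, 0.005, 0.001, -0.1, 1, -0.046, 0.008, 0.001, -0.125, 1, -0.046, 0.008, 0.001, -0.125, 1]'

```text
clock: 7.35
position: [0.5318, -0.0993, 0.1152]
ee_rot: [-0.001, -0.038, 0.999, 0.0]
contact_force: [-1.7, 0.2, -0.3]
width: 0.0126
```

```bash
python3 - <<'E'
from h import *
go(.5308,-.099,.0975,183.4)
d=grab('scene'); c=cv2.convertScaleAbs(d['frame'][190:310,300:440],alpha=1.2,beta=5)
cv2.imwrite('pics/fk2.png',cv2.resize(c,None,fx=5,fy=5,interpolation=cv2.INTER_CUBIC))
for p in ([.5308,-.099,.12],[.5308,-.099,.055],[.5308,-.099,.04]): print((proj(d,p)-[300,190])*5)
E
```

```text
yaw0 -175.6 pos [ 0.5318 -0.0993  0.1152] clk 7.35 F [-1.7  0.2 -0.3] w 0.0126 -> shift [0.0019 0.0008 0.0353] tw 0.0056 rows 0.4 q6 -1.96
[[342.17576354 312.03910993]]
[[335.61617667 423.50502797]]
[[334.14352439 448.64820916]]
```

View pics/fk2.png

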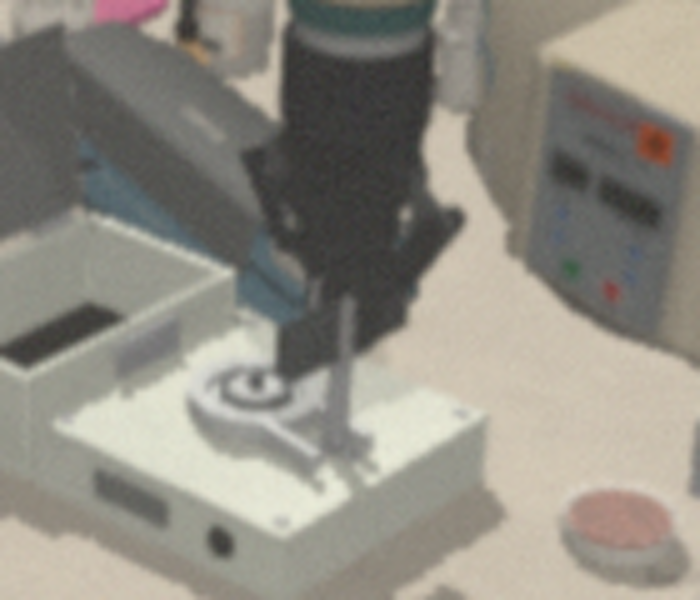

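Emit:
step_arm --moves '[0.001, 0.001, 0.015, 0.005, 1, 0.001, 0.001, 0.03, 0.005, 1, 0.001, 0.001, 0.042, 0.005, 1, 0.001, 0.001, 0.042, 0.005, 1]'

```text
clock: 7.8
position: [0.5305, -0.0988, 0.0926]
ee_rot: [-0.001, -0.031, 1.0, 0.0]
contact_force: [-2.7, 0.9, -1.3]
width: 0.0121
```

```bash
python3 - <<'E'
from h import *
go(.5308,-.099,.0815,183.4)
E
```

```text
yaw0 -176.5 pos [ 0.5305 -0.0988  0.0926] clk 7.8 F [-2.7  0.9 -1.3] w 0.0121 -> shift [-0.0007 -0.0005  0.0223] tw 0.0008 rows 0.2 q6 -1.95
```

Emit:
step_arm --moves '[0, 0, 0.01, 0, 1, 0, 0, 0.02, 0, 1, 0, 0, 0.023, 0, 1, 0, 0, 0.023, 0, 1]'

```text
clock: 8.2
position: [0.5315, -0.099, 0.0822]
ee_rot: [-0.0, -0.031, 1.0, 0.0]
contact_force: [-2.8, 0.6, -1.8]
width: 0.0122
```

```bash
python3 - <<'E'
from h import *
go(.5308,-.099,.0815,183.4)
E
```

```text
yaw0 -176.4 pos [ 0.5315 -0.099   0.0822] clk 8.2 F [-2.8  0.6 -1.8] w 0.0122 -> shift [0.0013 0.0001 0.0013] tw 0.0010 rows 0.0 q6 -1.95
```

Emit:
step_arm --moves '[0, 0, 0.002, 0, 0.3, 0, 0, 0.002, 0, -0.2, 0, 0, 0.002, 0, -0.4, 0, 0, 0.002, 0, -0.4, 0, 0, 0.002, 0, -0.4]'

```text
clock: 8.7
position: [0.5321, -0.0992, 0.0819]
ee_rot: [0.0, -0.031, 1.0, -0.0]
contact_force: [-0.2, -0.1, -0.2]
width: 0.0595
```

Emit:
step_arm --moves '[0, 0, -0.06, 0, -0.4, 0, 0, -0.14, 0, -0.4, 0, 0, -0.22, 0, -0.4, 0, 0, -0.3, 0, -0.4, 0, 0, -0.36, 0, -0.4]'

```text
clock: 9.2
position: [0.5323, -0.0992, 0.2646]
ee_rot: [0.002, -0.031, 1.0, -0.001]
contact_force: [0.7, -0.1, -0.9]
width: 0.06
```

```bash
python3 - <<'E'
from h import *
go(.45,.1,.26,170)
d=grab('scene'); c=cv2.convertScaleAbs(d['frame'][210:310,310:430],alpha=1.2,beta=5)
t=grab('top')['frame']; cv2.imwrite('pics/t2.png',t)
a=cv2.resize(c,None,fx=3.3,fy=3.3,interpolation=cv2.INTER_CUBIC); b=cv2.resize(t[180:300,170:320],None,fx=2.7,fy=2.7,interpolation=cv2.INTER_CUBIC)
h=max(a.shape[0],b.shape[0])
cv2.imwrite('pics/rel.png',np.hstack([cv2.copyMakeBorder(q,0,h-q.shape[0],0,0,0) for q in(a,b)]))
E
```

```text
yaw0 -176.4 pos [ 0.5323 -0.0992  0.2646] clk 9.2 F [ 0.7 -0.1 -0.9] w 0.0600 -> shift [0.1394 0.408  0.0082] tw 0.0754 rows 4.3 q6 -1.95
```

View pics/rel.png

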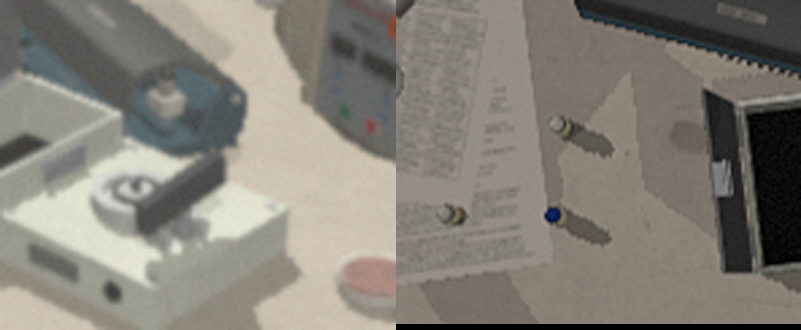

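```bash
cat >> h.py <<'E'
def caps(d,guess,r=9):
    """cap centres near world guesses: saturated/blue or whitest blob in the top picture"""
    f=d['frame'].astype(np.int32)
    for g in guess:
        u,v=proj(d,[*g,.048])[0]; x0,y0=int(round(u))-r,int(round(v))-r; p=f[y0:y0+2*r+1,x0:x0+2*r+1]
        gr=p.sum(2)/3; blue=(p[...,0]-p[...,2])>30
        m=blue if blue.sum()>6 else gr>np.percentile(gr,96)
        n,l,st,c=cv2.connectedComponentsWithStats(m.astype(np.uint8)); k=1+np.argmax(st[1:,4])
        uv=c[k]+[x0,y0]; print(g,'area',st[k,4],'wh',st[k,2:4],'px',uv.round(1),onplane(d,[uv],.048)[0].round(4))
E
python3 - <<'E'
from h import *
t=grab('top'); G=[(.5697,.3385),(.4795,.4455),(.4787,.341)]
caps(t,G)
go(.4787,.341,.24,186)
E
```

```text
(0.5697, 0.3385) area 5 wh [2 4] px [220.2 223.2] [0.5749 0.3625 0.048 ]
(0.4795, 0.4455) area 3 wh [2 3] px [181.7 253. ] [0.4952 0.4638 0.048 ]
(0.4787, 0.341) area 22 wh [5 5] px [227.3 259. ] [0.479  0.3419 0.048 ]
yaw0 -176.4 pos [ 0.533  -0.0994  0.2642] clk 9.35 F [ 0.2 -0.9 -0.3] w 0.0601 -> shift [0.0536 0.886  0.0461] tw -0.0134 rows 8.9 q6 -1.95
```

Emit:
step_arm --moves '[0.054, 0.886, 0.02, 0, -0.4, 0.054, 0.886, 0.02, -0.006, -0.4, 0.054, 0.886, 0.02, -0.013, -0.4, 0.054, 0.886, 0.02, -0.013, -0.4, 0.054, 0.886, 0.02, -0.013, -0.4]'

```text
clock: 9.85
position: [0.4996, 0.1506, 0.2543]
ee_rot: [-0.001, -0.051, 0.999, -0.0]
contact_force: [1.9, 0.1, 0.1]
width: 0.0593
```

```bash
python3 - <<'E'
from h import *
go(.479,.342,.1,186)
E
```

```text
yaw0 -174.1 pos [0.4996 0.1506 0.2543] clk 9.85 F [1.9 0.1 0.1] w 0.0593 -> shift [0.0008 0.3851 0.3085] tw -0.0006 rows 4.9 q6 -1.51
```

Emit:
step_arm --moves '[0, 0.09, 0, 0, -0.4, 0, 0.19, 0.02, 0, -0.4, 0, 0.27, 0.08, 0, -0.4, 0, 0.375, 0.16, 0, -0.4, 0, 0.375, 0.2, 0, -0.4]'

```text
clock: 10.35
position: [0.48, 0.3388, 0.1533]
ee_rot: [-0.001, -0.053, 0.999, 0.0]
contact_force: [0.8, -0.4, -0.6]
width: 0.0598
```

Emit:
step_arm --moves '[0, 0, 0, 0, -0.4, 0, 0, 0, 0, -0.4]'

```text
clock: 10.55
position: [0.4807, 0.3348, 0.1546]
ee_rot: [-0.001, -0.052, 0.999, -0.001]
contact_force: [0.8, -0.6, 0.4]
width: 0.0595
```

```bash
python3 - <<'E'
from h import *
go(.479,.342,.024,186)
E
```

```text
yaw0 -174.0 pos [0.4807 0.3348 0.1546] clk 10.55 F [ 0.8 -0.6  0.4] w 0.0595 -> shift [0.0012 0.0152 0.2613] tw -0.0002 rows 2.6 q6 -1.18
```

Emit:
step_arm --moves '[0.001, 0.015, 0.08, 0, -0.4, 0.001, 0.015, 0.16, 0, -0.4, 0.001, 0.015, 0.23, 0, -0.4, 0.001, 0.015, 0.261, 0, -0.4, 0.001, 0.015, 0.261, 0, -0.4]' --force 30

```text
clock: 11.05
position: [0.4801, 0.341, 0.0246]
ee_rot: [-0.001, -0.051, 0.999, -0.001]
contact_force: [-0.2, 0.6, 0.7]
width: 0.06
```

Emit:
step_arm --moves '[0, 0, 0, 0, 1, 0, 0, 0, 0, 1, 0, 0, 0, 0, 1, 0, 0, 0, 0, 1, 0, 0, 0, 0, 1]'

```text
clock: 11.55
position: [0.4818, 0.3433, 0.0276]
ee_rot: [0.002, -0.052, 0.999, 0.001]
contact_force: [-0.5, -1.1, 7.3]
width: 0.0197
```

```bash
cat >> h.py <<'E'
BAY=np.array([.5115,.094]); YAW=np.radians(6.2)
def bay(x,y): 
    c,s=np.cos(YAW),np.sin(YAW); return BAY+np.array([c*x-s*y,s*x+c*y])
E
python3 - <<'E'
from h import *
go(.479,.342,.24,186); go(*bay(-.045,-.005),.24,186); go(*bay(-.045,-.005),.032,186)
E
```

```text
yaw0 -174.1 pos [0.4818 0.3433 0.0276] clk 11.55 F [-0.5 -1.1  7.3] w 0.0197 -> shift [ 0.0041 -0.0016 -0.4249] tw -0.0003 rows 4.2 q6 -1.17
yaw0 -174.1 pos [0.4818 0.3433 0.0276] clk 11.55 F [-0.5 -1.1  7.3] w 0.0197 -> shift [ 0.0808 -0.512  -0.4256] tw -0.0003 rows 6.7 q6 -1.17
yaw0 -174.1 pos [0.4818 0.3433 0.0276] clk 11.55 F [-0.5 -1.1  7.3] w 0.0197 -> shift [ 0.0824 -0.5124 -0.0096] tw -0.0003 rows 5.2 q6 -1.17
```

Emit:
step_arm --moves '[0, 0, -0.06, 0, 1, 0, 0, -0.16, 0, 1, 0, 0, -0.26, 0, 1, 0.004, -0.01, -0.36, 0, 1, 0.01, -0.06, -0.43, 0, 1]'

```text
clock: 12.05
position: [0.4793, 0.3145, 0.2449]
ee_rot: [0.003, -0.053, 0.999, 0.002]
contact_force: [1.0, -0.1, -0.8]
width: 0.0196
```

Emit:
step_arm --moves '[0.015, -0.09, 0, 0, 1, 0.03, -0.18, 0, 0, 1, 0.045, -0.27, 0, 0, 1, 0.06, -0.36, 0, 0, 1, 0.07, -0.44, 0, 0, 1]'

```text
clock: 12.55
position: [0.4655, 0.0883, 0.2412]
ee_rot: [0.001, -0.052, 0.999, -0.0]
contact_force: [1.2, -0.0, 0.0]
width: 0.0196
```

```bash
python3 - <<'E'
from h import *
go(*bay(-.045,-.005),.1,186)
E
```

```text
yaw0 -174.1 pos [0.4655 0.0883 0.2412] clk 12.55 F [ 1.2 -0.   0. ] w 0.0196 -> shift [-0.0024 -0.0084  0.2824] tw -0.0004 rows 2.8 q6 -1.63
```

Emit:
step_arm --moves '[-0.002, -0.005, 0, 0, 1, -0.002, -0.005, 0.08, 0, 1, -0.002, -0.005, 0.16, 0, 1, -0.002, -0.005, 0.24, 0, 1, -0.002, -0.005, 0.24, 0, 1]'

```text
clock: 13.05
position: [0.4634, 0.0882, 0.1166]
ee_rot: [-0.005, -0.052, 0.999, 0.0]
contact_force: [-1.5, 0.1, -0.4]
width: 0.0197
```

```bash
python3 - <<'E'
from h import *
go(*bay(-.045,-.005),.034,186)
E
```

```text
yaw0 -174.1 pos [0.4634 0.0882 0.1166] clk 13.05 F [-1.5  0.1 -0.4] w 0.0197 -> shift [-0.0087 -0.0089  0.1652] tw -0.0004 rows 1.7 q6 -1.63
```

Emit:
step_arm --moves '[-0.006, -0.006, 0.05, 0, 1, -0.006, -0.006, 0.1, 0, 1, -0.006, -0.006, 0.15, 0, 1, -0.006, -0.006, 0.163, 0, 1, -0.006, -0.006, 0.163, 0, 1]'

```text
clock: 13.55
position: [0.4715, 0.0854, 0.0397]
ee_rot: [0.0, -0.052, 0.999, 0.0]
contact_force: [-0.2, -0.2, -0.8]
width: 0.0194
```

Emit:
step_arm --moves '[0, 0, 0.002, 0, 0.4, 0, 0, 0.002, 0, 0.15, 0, 0, 0.002, 0, 0.15, 0, 0, -0.03, 0, 0.15, 0, 0, -0.1, 0, 0.15]'

```text
clock: 14.05
position: [0.4689, 0.0849, 0.088]
ee_rot: [-0.003, -0.052, 0.999, 0.0]
contact_force: [1.0, 0.3, 0.3]
width: 0.0365
```

Emit:
step_arm --moves '[0, 0, -0.1, 0, 0.15, 0, 0, -0.2, 0, 0.15, 0, 0, -0.3, 0, 0.15, 0, 0.08, -0.32, 0, -0.2, 0, 0.17, -0.32, 0, -0.4]'

```text
clock: 14.55
position: [0.4641, 0.1698, 0.2532]
ee_rot: [0.004, -0.05, 0.999, 0.0]
contact_force: [0.3, 1.1, -0.8]
width: 0.0599
```

```bash
python3 - <<'E'
from h import *
t=grab('top'); cv2.imwrite('pics/t3.png',t['frame'])
# change against first picture near the vials and in the bay
a=cv2.imread('pics/t2.png'); D=cv2.absdiff(a,t['frame']).max(2)
n,l,st,c=cv2.connectedComponentsWithStats((D[150:300,100:290]>40).astype(np.uint8))
for k in range(1,n):
    if st[k,4]>8: print(st[k,:5]+[100,150,0,0,0],c[k].round(1)+[100,150])
go(.5697,.3385,.24,186); caps(t,[(.5697,.3385),(.4795,.4455)],5)
E
```

```text
[286 220   4  20  55] [287.7 229.6]
[248 228  11   6  36] [253.5 230.2]
[234 233  11  30 119] [239.1 247. ]
[225 244   5  19  45] [227.2 254.1]
[229 259  61  41 834] [258.4 273.1]
yaw0 -174.0 pos [0.4618 0.1773 0.2517] clk 14.6 F [0.4 5.2 0.4] w 0.0598 -> shift [-0.2482  0.2979  0.0272] tw -0.0000 rows 3.9 q6 -1.46
(0.5697, 0.3385) area 5 wh [3 3] px [227.8 225.8] [0.5679 0.342  0.048 ]
(0.4795, 0.4455) area 2 wh [2 1] px [192.5 255. ] [0.4898 0.4348 0.048 ]
```

Emit:
step_arm --moves '[-0.06, 0.07, 0.0, 0, -0.4, -0.12, 0.15, 0.02, 0, -0.4, -0.18, 0.22, 0.08, 0, -0.4, -0.247, 0.29, 0.16, 0, -0.4, -0.247, 0.29, 0.2, 0, -0.4]'

```text
clock: 15.1
position: [0.5723, 0.3297, 0.1482]
ee_rot: [0.002, -0.053, 0.999, 0.001]
contact_force: [0.5, 0.2, 0.0]
width: 0.0598
```

Emit:
step_arm --moves '[0, 0, 0, 0, -0.4, 0, 0, 0, 0, -0.4]'

```text
clock: 15.3
position: [0.5694, 0.3261, 0.1486]
ee_rot: [-0.001, -0.052, 0.999, -0.001]
contact_force: [0.8, -0.0, 0.5]
width: 0.0596
```

```bash
python3 - <<'E'
from h import *
go(.569,.340,.024,186)
E
```

```text
yaw0 -174.1 pos [0.5694 0.3261 0.1486] clk 15.3 F [ 0.8 -0.   0.5] w 0.0596 -> shift [-0.0027  0.0281  0.2491] tw -0.0003 rows 2.5 q6 -1.26
```

Emit:
step_arm --moves '[-0.002, 0.028, 0.04, 0, -0.4, -0.002, 0.028, 0.13, 0, -0.4, -0.002, 0.028, 0.21, 0, -0.4, -0.002, 0.028, 0.248, 0, -0.4, -0.002, 0.028, 0.248, 0, -0.4]'

```text
clock: 15.8
position: [0.5681, 0.3389, 0.0244]
ee_rot: [-0.002, -0.051, 0.999, -0.001]
contact_force: [-0.9, -0.6, -0.3]
width: 0.0601
```

Emit:
step_arm --moves '[0, 0, 0, 0, 1, 0, 0, 0, 0, 1, 0, 0, 0, 0, 1, 0, 0, 0, 0, 1, 0, 0, 0, 0, 1]'

```text
clock: 16.3
position: [0.5712, 0.341, 0.0278]
ee_rot: [0.002, -0.052, 0.999, 0.001]
contact_force: [-0.8, -0.8, 7.9]
width: 0.02
```

```bash
python3 - <<'E'
from h import *
go(*bay(0,-.005),.24,186)
E
```

```text
yaw0 -174.1 pos [0.5712 0.341  0.0278] clk 16.3 F [-0.8 -0.8  7.9] w 0.0200 -> shift [ 0.1678 -0.4886 -0.4256] tw -0.0004 rows 6.7 q6 -1.24
```

Emit:
step_arm --moves '[0, 0, -0.06, 0, 1, 0, 0, -0.16, 0, 1, 0, 0, -0.26, 0, 1, 0.004, -0.01, -0.36, 0, 1, 0.02, -0.06, -0.43, 0, 1]'

```text
clock: 16.8
position: [0.5639, 0.3119, 0.2447]
ee_rot: [0.003, -0.053, 0.999, 0.002]
contact_force: [0.4, -0.3, -0.0]
width: 0.0197
```

Emit:
step_arm --moves '[0.03, -0.085, 0, 0, 1, 0.06, -0.17, 0, 0, 1, 0.09, -0.26, 0, 0, 1, 0.12, -0.35, 0, 0, 1, 0.148, -0.428, 0, 0, 1]'

```text
clock: 17.3
position: [0.5104, 0.0872, 0.241]
ee_rot: [0.001, -0.052, 0.999, -0.0]
contact_force: [1.0, 0.0, 0.1]
width: 0.0197
```

Emit:
step_arm --moves '[0, 0, 0, 0, 1]'

```text
clock: 17.4
position: [0.5097, 0.0849, 0.241]
ee_rot: [0.0, -0.049, 0.999, -0.001]
contact_force: [0.9, 0.1, 0.1]
width: 0.0196
```

```bash
python3 - <<'E'
from h import *
go(*bay(0,-.005),.034,186)
E
```

```text
yaw0 -174.4 pos [0.5097 0.0849 0.241 ] clk 17.4 F [0.9 0.1 0.1] w 0.0196 -> shift [-0.0055  0.0088  0.414 ] tw -0.0020 rows 4.1 q6 -1.64
```

Emit:
step_arm --moves '[-0.005, 0.009, 0.08, 0, 1, -0.005, 0.009, 0.17, 0, 1, -0.005, 0.009, 0.26, 0, 1, -0.005, 0.009, 0.35, 0, 1, -0.005, 0.009, 0.39, 0, 1]'

```text
clock: 17.9
position: [0.5109, 0.0945, 0.042]
ee_rot: [-0.003, -0.052, 0.999, 0.0]
contact_force: [-0.1, -0.0, -0.4]
width: 0.0196
```

Emit:
step_arm --moves '[0, 0, 0.02, 0, 1, 0, 0, 0.024, 0, 1, 0, 0, 0.024, 0, 0.4, 0, 0, 0.024, 0, 0.15, 0, 0, 0.024, 0, 0.15]'

```text
clock: 18.4
position: [0.5142, 0.0942, 0.0339]
ee_rot: [0.001, -0.052, 0.999, -0.0]
contact_force: [0.0, 0.5, -0.8]
width: 0.0368
```

Emit:
step_arm --moves '[0, 0, -0.06, 0, 0.15, 0, 0, -0.16, 0, 0.15, 0, 0, -0.26, 0, 0.15, 0, 0, -0.36, 0, -0.2, 0, 0.06, -0.43, 0, -0.4]'

```text
clock: 18.9
position: [0.5118, 0.1219, 0.2525]
ee_rot: [0.003, -0.05, 0.999, -0.001]
contact_force: [1.0, 1.0, -0.3]
width: 0.0598
```

```bash
python3 - <<'E'
from h import *
go(.4795,.4455,.25,186)
t=grab('top'); cv2.imwrite('pics/t4.png',t['frame'])
a=cv2.imread('pics/t2.png')
p=[cv2.resize(q[235:285,165:215],None,fx=6,fy=6,interpolation=cv2.INTER_CUBIC) for q in(a,t['frame'])]
cv2.imwrite('pics/v2.png',np.hstack(p))
print(cv2.absdiff(a,t['frame'])[247:270,178:205].max())
E
```

```text
yaw0 -174.3 pos [0.5118 0.1219 0.2525] clk 18.9 F [ 1.   1.  -0.3] w 0.0598 -> shift [-2.000e-04  6.504e-01  3.600e-03] tw -0.0016 rows 6.5 q6 -1.57
8
```

View pics/v2.png

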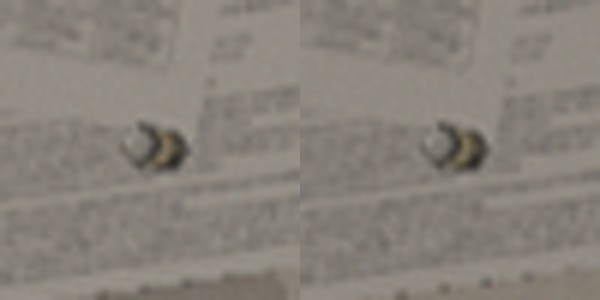

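Emit:
step_arm --moves '[0, 0.09, 0, 0, -0.4, 0, 0.18, 0, 0, -0.4, 0, 0.28, 0, 0, -0.4, 0, 0.37, 0.05, 0, -0.4, 0, 0.46, 0.1, 0, -0.4]'

```text
clock: 19.45
position: [0.4867, 0.3523, 0.2]
ee_rot: [0.002, -0.052, 0.999, 0.001]
contact_force: [-0.2, -0.3, 0.3]
width: 0.0597
```

Emit:
step_arm --moves '[0, 0.09, 0.07, 0, -0.4, 0, 0.165, 0.1, 0, -0.4, 0, 0.165, 0.1, 0, -0.4, 0, 0.165, 0.1, 0, -0.4]'

```text
clock: 19.85
position: [0.4774, 0.4326, 0.1485]
ee_rot: [-0.001, -0.053, 0.999, -0.001]
contact_force: [0.5, -0.4, -0.3]
width: 0.0593
```

```bash
python3 - <<'E'
from h import *
go(.480,.4455,.024,186)
E
```

```text
yaw0 -173.9 pos [0.4774 0.4326 0.1485] clk 19.85 F [ 0.5 -0.4 -0.3] w 0.0593 -> shift [-0.0081  0.0254  0.2489] tw 0.0003 rows 2.5 q6 -1.05
```

Emit:
step_arm --moves '[-0.007, 0.024, 0.04, 0, -0.4, -0.007, 0.024, 0.13, 0, -0.4, -0.007, 0.024, 0.21, 0, -0.4, -0.007, 0.024, 0.248, 0, -0.4, -0.007, 0.024, 0.248, 0, -0.4]'

```text
clock: 20.35
position: [0.4793, 0.4416, 0.0233]
ee_rot: [-0.002, -0.051, 0.999, -0.002]
contact_force: [-0.7, -0.6, 0.0]
width: 0.0602
```

Emit:
step_arm --moves '[0, 0, 0, 0, 1, 0, 0, 0, 0, 1, 0, 0, 0, 0, 1, 0, 0, 0, 0, 1, 0, 0, 0, 0, 1]'

```text
clock: 20.85
position: [0.4819, 0.445, 0.0278]
ee_rot: [0.002, -0.052, 0.999, 0.001]
contact_force: [0.7, -1.0, 6.6]
width: 0.0197
```

```bash
python3 - <<'E'
from h import *
go(*bay(.045,-.005),.24,186)
E
```

```text
yaw0 -174.1 pos [0.4819 0.445  0.0278] clk 20.85 F [ 0.7 -1.   6.6] w 0.0197 -> shift [-0.0781 -0.7133 -0.4251] tw -0.0003 rows 8.3 q6 -1.03
```

Emit:
step_arm --moves '[0, 0, -0.06, 0, 1, 0, 0, -0.16, 0, 1, 0, 0, -0.26, 0, 1, -0.001, -0.02, -0.36, 0, 1, -0.008, -0.08, -0.43, 0, 1]'

```text
clock: 21.35
position: [0.4886, 0.4072, 0.2448]
ee_rot: [0.002, -0.053, 0.999, 0.002]
contact_force: [1.1, 0.2, -0.2]
width: 0.0197
```

Emit:
step_arm --moves '[-0.01, -0.09, 0, 0, 1, -0.02, -0.18, 0, 0, 1, -0.03, -0.28, 0, 0, 1, -0.04, -0.37, 0, 0, 1, -0.05, -0.46, 0, 0, 1]'

```text
clock: 21.85
position: [0.537, 0.177, 0.2412]
ee_rot: [0.001, -0.052, 0.999, 0.0]
contact_force: [0.5, -0.6, -0.8]
width: 0.0196
```

Emit:
step_arm --moves '[-0.01, -0.09, 0, 0, 1, -0.018, -0.17, 0, 0, 1, -0.018, -0.17, 0, 0, 1, -0.018, -0.17, 0, 0, 1]'

```text
clock: 22.25
position: [0.5548, 0.0945, 0.2409]
ee_rot: [0.0, -0.051, 0.999, 0.0]
contact_force: [-0.5, -0.1, 0.7]
width: 0.0194
```

```bash
python3 - <<'E'
from h import *
go(*bay(.045,-.005),.034,186)
E
```

```text
yaw0 -174.2 pos [0.5548 0.0945 0.2409] clk 22.25 F [-0.5 -0.1  0.7] w 0.0194 -> shift [-0.0036 -0.0018  0.4138] tw -0.0012 rows 4.1 q6 -1.63
```

Emit:
step_arm --moves '[-0.003, -0.002, 0.08, 0, 1, -0.003, -0.002, 0.17, 0, 1, -0.003, -0.002, 0.26, 0, 1, -0.003, -0.002, 0.35, 0, 1, -0.003, -0.002, 0.39, 0, 1]'

```text
clock: 22.75
position: [0.5531, 0.096, 0.0418]
ee_rot: [-0.003, -0.053, 0.999, 0.0]
contact_force: [-0.2, 0.9, 0.8]
width: 0.0196
```

Emit:
step_arm --moves '[0, 0, 0.02, 0, 1, 0, 0, 0.024, 0, 1, 0, 0, 0.024, 0, 0.4, 0, 0, 0.024, 0, 0.15, 0, 0, 0.024, 0, 0.15]'

```text
clock: 23.25
position: [0.5571, 0.0946, 0.0344]
ee_rot: [0.001, -0.052, 0.999, -0.0]
contact_force: [-0.9, 0.3, 0.7]
width: 0.0361
```

Emit:
step_arm --moves '[0, 0, -0.06, 0, 0.15, 0, 0, -0.16, 0, 0.15, 0, 0, -0.26, 0, 0.15, 0, 0, -0.36, 0, -0.2, 0, -0.02, -0.45, 0, -0.4]'

```text
clock: 23.75
position: [0.5573, 0.0851, 0.2619]
ee_rot: [0.002, -0.052, 0.999, 0.0]
contact_force: [0.6, -0.3, 0.3]
width: 0.0595
```

Emit:
step_arm --moves '[0.07, -0.05, -0.02, 0, 1, 0.14, -0.13, -0.04, 0, 1, 0.2, -0.21, -0.05, 0, 1, 0.27, -0.29, -0.05, 0, 1, 0.33, -0.35, -0.05, 0, 1]'

```text
clock: 24.25
position: [0.4103, -0.1081, 0.2844]
ee_rot: [0.001, -0.052, 0.999, -0.001]
contact_force: [0.3, -2.3, -0.2]
width: -0.0003
```

```bash
python3 - <<'E'
from h import *
t=grab('top','t5.png'); s=grab('scene'); go(.4,-.1,.3,186)
f=t['frame']; a=cv2.convertScaleAbs(f[200:300,170:420],alpha=1.6,beta=10); a=cv2.resize(a,None,fx=3.2,fy=3.2,interpolation=cv2.INTER_CUBIC)
b=cv2.convertScaleAbs(s['frame'][180:310,260:440],alpha=1.2); b=cv2.resize(b,None,fx=2.1,fy=2.1,interpolation=cv2.INTER_CUBIC)
c=cv2.resize(f[100:300,20:300],None,fx=1.4,fy=1.4); h=max(b.shape[0],c.shape[0])
bb=np.hstack([cv2.copyMakeBorder(q,0,h-q.shape[0],0,0,0) for q in(b,c)]); bb=cv2.copyMakeBorder(bb,0,0,0,max(0,800-bb.shape[1]),0)[:,:800]
cv2.imwrite('pics/chk.png',np.vstack([a,bb])); print(a.shape,bb.shape)
E
```

```text
yaw0 -174.5 pos [ 0.4078 -0.1106  0.2842] clk 24.35 F [0.2 1.8 0.2] w 0.0002 -> shift [ 0.0135  0.0226 -0.0317] tw -0.0028 rows 0.4 q6 -2.09
(320, 800, 3) (280, 800, 3)
```

View pics/chk.png

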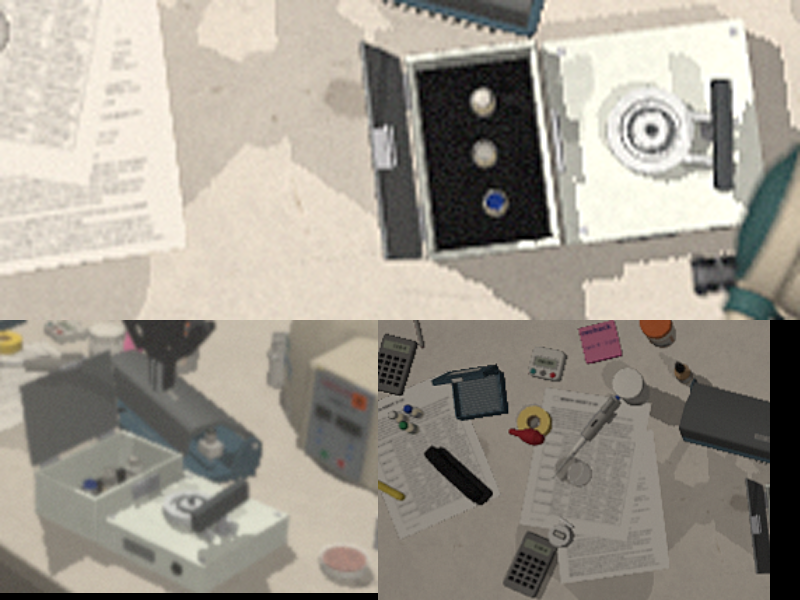

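```bash
python3 - <<'E'
from h import *
go(*bay(0,.140),.284,186)
E
```

```text
yaw0 -174.5 pos [ 0.4078 -0.1106  0.2842] clk 24.35 F [0.2 1.8 0.2] w 0.0002 -> shift [-0.2422  0.6675 -0.002 ] tw -0.0028 rows 7.1 q6 -2.09
```

Emit:
step_arm --moves '[-0.03, 0.09, 0, 0, 1, -0.06, 0.18, 0, 0, 1, -0.09, 0.27, 0, 0, 1, -0.13, 0.36, 0, 0, 1, -0.16, 0.45, 0, 0, 1]'

```text
clock: 24.85
position: [0.4684, 0.1281, 0.284]
ee_rot: [0.001, -0.052, 0.999, 0.0]
contact_force: [1.3, -1.2, 0.1]
width: -0.0002
```

Emit:
step_arm --moves '[-0.03, 0.09, 0, 0, 1, -0.06, 0.17, 0, 0, 1, -0.08, 0.22, 0, 0, 1, -0.08, 0.22, 0, 0, 1]'

```text
clock: 25.25
position: [0.4967, 0.2433, 0.2832]
ee_rot: [0.0, -0.054, 0.999, 0.001]
contact_force: [-0.6, -0.2, -0.0]
width: 0.0001
```

```bash
python3 - <<'E'
from h import *
go(*bay(0,.140),.178,186)
E
```

```text
yaw0 -173.8 pos [0.4967 0.2433 0.2832] clk 25.25 F [-0.6 -0.2 -0. ] w 0.0001 -> shift [ 0.0029 -0.0205  0.2103] tw 0.0010 rows 2.1 q6 -1.35
```

Emit:
step_arm --moves '[0.002, 0, 0.07, 0, 1, 0.002, 0, 0.14, 0, 1, 0.002, 0, 0.21, 0, 1, 0.002, 0, 0.21, 0, 1, 0.002, 0, 0.21, 0, 1]'

```text
clock: 25.75
position: [0.4952, 0.2387, 0.179]
ee_rot: [-0.0, -0.052, 0.999, -0.0]
contact_force: [0.9, -0.5, 1.0]
width: 0.0001
```

```bash
cat >> h.py <<'E'
def flap(phi,d=.1,h=.0145):
    ym=.110-d*np.cos(phi)+.005*np.sin(phi)+h; z=.064+d*np.sin(phi)+.005*np.cos(phi)+.014
    return (*bay(0,ym-.055),z)
E
python3 - <<'E'
from h import *
for p in(1.9,1.7,1.5,1.35,1.2,1.05,.9,.75,.6,.45,.3,.2,.1,0): print(p,end=' '); go(*flap(p),186)
E
```

```text
1.9 yaw0 -174.1 pos [0.4952 0.2387 0.179 ] clk 25.75 F [ 0.9 -0.5  1. ] w 0.0001 -> shift [-0.0016 -0.0781  0.0159] tw -0.0005 rows 0.8 q6 -1.35
1.7 yaw0 -174.1 pos [0.4952 0.2387 0.179 ] clk 25.75 F [ 0.9 -0.5  1. ] w 0.0001 -> shift [-0.0018 -0.1165  0.0049] tw -0.0005 rows 1.2 q6 -1.35
1.5 yaw0 -174.1 pos [0.4952 0.2387 0.179 ] clk 25.75 F [ 0.9 -0.5  1. ] w 0.0001 -> shift [-0.002  -0.1564  0.0017] tw -0.0005 rows 1.6 q6 -1.35
1.35 yaw0 -174.1 pos [0.4952 0.2387 0.179 ] clk 25.75 F [ 0.9 -0.5  1. ] w 0.0001 -> shift [-0.0022 -0.1862  0.0046] tw -0.0005 rows 1.9 q6 -1.35
1.2 yaw0 -174.1 pos [0.4952 0.2387 0.179 ] clk 25.75 F [ 0.9 -0.5  1. ] w 0.0001 -> shift [-0.0023 -0.2154  0.0119] tw -0.0005 rows 2.2 q6 -1.35
1.05 yaw0 -174.1 pos [0.4952 0.2387 0.179 ] clk 25.75 F [ 0.9 -0.5  1. ] w 0.0001 -> shift [-0.0024 -0.243   0.0235] tw -0.0005 rows 2.4 q6 -1.35
0.9 yaw0 -174.1 pos [0.4952 0.2387 0.179 ] clk 25.75 F [ 0.9 -0.5  1. ] w 0.0001 -> shift [-0.0026 -0.2687  0.0391] tw -0.0005 rows 2.7 q6 -1.35
0.75 yaw0 -174.1 pos [0.4952 0.2387 0.179 ] clk 25.75 F [ 0.9 -0.5  1. ] w 0.0001 -
[... 231 characters left out ...]
.4952 0.2387 0.179 ] clk 25.75 F [ 0.9 -0.5  1. ] w 0.0001 -> shift [-0.0029 -0.3279  0.106 ] tw -0.0005 rows 3.4 q6 -1.35
0.3 yaw0 -174.1 pos [0.4952 0.2387 0.179 ] clk 25.75 F [ 0.9 -0.5  1. ] w 0.0001 -> shift [-0.003  -0.3403  0.1333] tw -0.0005 rows 3.7 q6 -1.35
0.2 yaw0 -174.1 pos [0.4952 0.2387 0.179 ] clk 25.75 F [ 0.9 -0.5  1. ] w 0.0001 -> shift [-0.003  -0.3462  0.1524] tw -0.0005 rows 3.8 q6 -1.35
0.1 yaw0 -174.1 pos [0.4952 0.2387 0.179 ] clk 25.75 F [ 0.9 -0.5  1. ] w 0.0001 -> shift [-0.003  -0.3502  0.172 ] tw -0.0005 rows 3.9 q6 -1.35
0 yaw0 -174.1 pos [0.4952 0.2387 0.179 ] clk 25.75 F [ 0.9 -0.5  1. ] w 0.0001 -> shift [-0.003  -0.3522  0.192 ] tw -0.0005 rows 4.0 q6 -1.35
```

Emit:
step_arm --moves '[0, -0.05, 0.002, 0, 1, -0.001, -0.09, 0.002, 0, 1, -0.002, -0.13, 0.002, 0, 1, -0.002, -0.17, 0.003, 0, 1, -0.002, -0.2, 0.008, 0, 1]'

```text
clock: 26.25
position: [0.5086, 0.1387, 0.1775]
ee_rot: [0.003, -0.051, 0.999, 0.0]
contact_force: [0.4, 0.9, 0.9]
width: -0.0
```

```bash
python3 - <<'E'
from h import *
for p in(1.2,.9): go(*flap(p),186)
f=grab('scene')['frame']; cv2.imwrite('pics/f1.png',f)
E
```

```text
yaw0 -174.1 pos [0.5086 0.1387 0.1775] clk 26.25 F [0.4 0.9 0.9] w -0.0000 -> shift [ 0.0039 -0.0137  0.009 ] tw -0.0007 rows 0.2 q6 -1.54
yaw0 -174.1 pos [0.5086 0.1387 0.1775] clk 26.25 F [0.4 0.9 0.9] w -0.0000 -> shift [ 0.0038 -0.067   0.0361] tw -0.0007 rows 0.8 q6 -1.54
```

Emit:
step_arm --moves '[0, -0.043, 0.015, 0, 1, 0, -0.069, 0.031, 0, 1, 0, -0.092, 0.05, 0, 1, 0, -0.112, 0.073, 0, 1, 0, -0.128, 0.098, 0, 1]'

```text
clock: 26.8
position: [0.5132, 0.0751, 0.1246]
ee_rot: [0.0, -0.052, 0.999, -0.0]
contact_force: [0.9, -0.1, 0.6]
width: 0.0
```

```bash
python3 - <<'E'
from h import *
for p in(.45,.3,.2,.1,0): go(*flap(p),186)
f=grab('scene')['frame']; t=grab('top')['frame']
a=cv2.resize(f[180:310,260:440],None,fx=2.8,fy=2.8,interpolation=cv2.INTER_CUBIC); cv2.imwrite('pics/f2.png',a)
# grey level profile: bay dark floor visible area from top
print((t[210:285,290:350].max(2)<25).sum(), (cv2.imread('pics/t5.png')[210:285,290:350].max(2)<25).sum())
E
```

```text
yaw0 -174.1 pos [0.5132 0.0751 0.1246] clk 26.8 F [ 0.9 -0.1  0.6] w 0.0000 -> shift [-0.0006  0.0012 -0.0028] tw -0.0005 rows 0.0 q6 -1.66
yaw0 -174.1 pos [0.5132 0.0751 0.1246] clk 26.8 F [ 0.9 -0.1  0.6] w 0.0000 -> shift [-0.0007 -0.0112  0.0246] tw -0.0005 rows 0.3 q6 -1.66
yaw0 -174.1 pos [0.5132 0.0751 0.1246] clk 26.8 F [ 0.9 -0.1  0.6] w 0.0000 -> shift [-0.0007 -0.0171  0.0437] tw -0.0005 rows 0.5 q6 -1.66
yaw0 -174.1 pos [0.5132 0.0751 0.1246] clk 26.8 F [ 0.9 -0.1  0.6] w 0.0000 -> shift [-0.0007 -0.0211  0.0633] tw -0.0005 rows 0.7 q6 -1.66
yaw0 -174.1 pos [0.5132 0.0751 0.1246] clk 26.8 F [ 0.9 -0.1  0.6] w 0.0000 -> shift [-0.0007 -0.0231  0.0832] tw -0.0005 rows 0.9 q6 -1.66
34 1786
```

Emit:
step_arm --moves '[0, -0.006, 0.012, 0, 1, 0, -0.011, 0.025, 0, 1, 0, -0.017, 0.044, 0, 1, 0, -0.021, 0.063, 0, 1, 0, -0.021, 0.063, 0, 1]'

```text
clock: 27.4
position: [0.5131, 0.0651, 0.0924]
ee_rot: [-0.002, -0.052, 0.999, 0.0]
contact_force: [-0.9, 0.4, 0.8]
width: 0.0001
```

Emit:
step_arm --moves '[0, -0.002, 0.01, 0, 1, 0, -0.002, 0.02, 0, 1, 0, -0.002, 0.022, 0, 1, 0, -0.002, 0.022, 0, 1]'

```text
clock: 27.8
position: [0.5142, 0.0643, 0.083]
ee_rot: [0.0, -0.052, 0.999, -0.0]
contact_force: [-0.4, -0.1, 2.4]
width: 0.0
```

```bash
python3 - <<'E'
from h import *
go(*flap(0),186)
E
```

```text
yaw0 -174.1 pos [0.5142 0.0643 0.083 ] clk 27.8 F [-0.4 -0.1  2.4] w 0.0000 -> shift [-0.001  -0.0013  0.    ] tw -0.0004 rows 0.0 q6 -1.68
```

Emit:
step_arm --moves '[0, 0, 0.004, 0, 1, 0, 0, 0.006, 0, 1, 0, 0, 0.006, 0, 1]'

```text
clock: 28.1
position: [0.5143, 0.0643, 0.0826]
ee_rot: [0.001, -0.052, 0.999, -0.0]
contact_force: [-5.6, -0.6, 19.8]
width: -0.0001
```

Emit:
step_arm --moves '[0, 0, 0.003, 0, 1, 0, 0, 0.004, 0, 1, 0, 0, 0.004, 0, 1]'

```text
clock: 28.4
position: [0.5144, 0.0643, 0.0823]
ee_rot: [0.001, -0.052, 0.999, -0.0]
contact_force: [-7.5, -0.6, 31.4]
width: 0.0
```

Emit:
step_arm --moves '[0, 0, -0.02, 0, 1, 0, 0, -0.08, 0, 1, 0, 0, -0.17, 0, 1, 0, 0, -0.27, 0, 1, 0.05, -0.04, -0.35, 0, 1]'

```text
clock: 28.9
position: [0.4949, 0.0435, 0.2547]
ee_rot: [0.003, -0.053, 0.999, 0.0]
contact_force: [0.5, -0.7, 0.7]
width: 0.0003
```

Emit:
step_arm --moves '[0.07, -0.08, 0, 0, 1, 0.14, -0.16, 0, 0, 1, 0.2, -0.24, 0, 0, 1, 0.27, -0.32, 0, 0, 1, 0.3, -0.38, 0, 0, 1]'

```text
clock: 29.4
position: [0.3603, -0.163, 0.252]
ee_rot: [-0.0, -0.052, 0.999, -0.0]
contact_force: [1.4, 0.6, -0.0]
width: -0.0001
```

Emit:
step_arm --moves '[0, 0, 0, 0, 1, 0, 0, 0, 0, 1, 0, 0, 0, 0, 1]'

```text
clock: 29.7
position: [0.3627, -0.1614, 0.2518]
ee_rot: [0.0, -0.052, 0.999, 0.0]
contact_force: [0.0, 0.9, -1.1]
width: -0.0002
```

```bash
python3 - <<'E'
from h import *
t=grab('top','t6.png')['frame']; s=grab('scene')['frame']; go(.4,-.1,.3)
a=cv2.convertScaleAbs(t[200:300,170:440],alpha=1.6,beta=10); a=cv2.resize(a,(800,296),interpolation=cv2.INTER_CUBIC)
b=cv2.convertScaleAbs(s[215:305,270:510],alpha=1.3); b=cv2.resize(b,(800,300),interpolation=cv2.INTER_CUBIC)
cv2.imwrite('pics/fin.png',np.vstack([a,b]))
E
```

```text
yaw0 -173.9 pos [ 0.3629 -0.161   0.2518] clk 29.8 F [-0.3  0.4  0.7] w 0.0001 -> shift [-0.0866  0.1135 -0.0963] tw 0.0000 rows 1.7 q6 -2.27
```

View pics/fin.png

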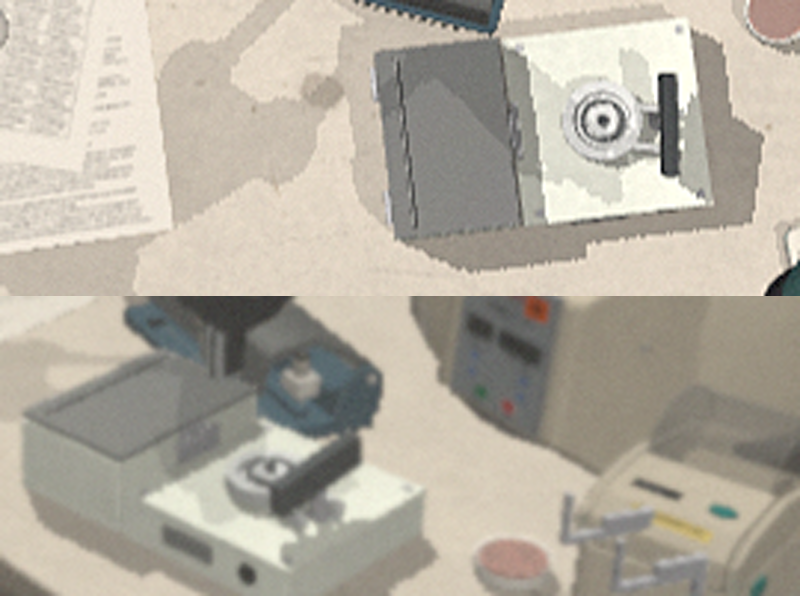

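```bash
python3 -c "
from h import *
print(job.sign_off())"
```

```text
the job is handed in; nothing more can be done
None
```

The mixer is ready for carrying, and I handed the job in at about 30 s on the robot's clock. `sign_off` gave no verdict, so what follows rests on my own checks.

- **Pin and wheel:** I lifted the pin off its hooks, turned the wheel with it through the fork, and lowered it into the deck hole. The tip was about 27 mm below the deck top when I let go. The last picture shows the pin standing in the hole through the fork, with a slight lean as the task describes, and the wheel still turned. I did not measure the wheel angle or the lean as numbers.
- **Vials:** I found three vials on the worktop and set them in the bay. A picture just before closing showed all three standing on the floor. No fourth vial was left within reach. Three small capped items lie about 1.1 m from the base, and I took them for background clutter.
- **Flap:** I pressed the flap to a hard stop at the height expected for shut, with force rising to 31 N. It stayed flat after I withdrew. I judged that the tab had caught from that stop and the picture, not from a joint reading.
- **Bystanders:** The arm never went near the beaker, petri dish or timer. The dish is visible in the last picture. I did not compare any of the three with their starting positions.

No check failed. Two readings were off: the TCP position read at the end of fast moves differed by a few millimetres from the settled one, so I corrected after settling. One unexplained 5 N sideways reading appeared while I was crossing above the flap and did not come back.

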